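# Charge the tumbler and lock its lid

## Task

Set up the tumbler to smooth the fired porcelain: lower every knife rest from the ware board into the bowl without dropping it in from well above the rim, and tip all the stones out of the mug into the bowl, then stand the empty mug upright on the bench again. When everything is in, set the lid in the mouth with its ears in the slots, push it down and give it a quarter turn clockwise to the stop so that it locks, then let go and press the green start button. Leave everything else on the bench where it is.

Things in the scene. Friction and masses are not known exactly. Their poses are not given: they have to be found in the camera images.
- tumbler: vibratory tumbler fixed to the bench: round blue base 224 mm across, orange bowl 222 mm across outside; origin under its centre. Two aluminium lips ring the mouth, 8 mm thick, tops level with the rim; they leave a round opening 160 mm across and two slots for the lid's ears, 37 mm wide, at +x and -x, a red mark by each. Inside: 152 mm across, flat floor 125 mm below the rim
- bowl_mouth (a point): centre of the bowl's mouth, level with the rim, 165 mm above the bench; axes as the tumbler's. The lid drops in with 4 mm play all round; pressed down, it turns clockwise (seen from above) with its ears under the lips to a stop at 86 degrees from the slots; anticlockwise is blocked. Let go, the gasket lifts it 3 mm against the lips and keeps it locked. Turning while pressed takes about 0.5 N m
- gasket (a joint): black sprung gasket ring in the mouth (inner diameter 134 mm, 9 mm below the rim) that the lid lies on: how far it is pushed down, m, 0 free (5 N to start it), 0.008 fully down (9 N). At 0 the lid's ears are still between the lips and cannot turn; at 0.008 they clear the lips' undersides by 3 mm
- lid: aluminium disc 152 mm across, 8 mm thick, 250 g, two red-tipped ears (26 mm wide, 6 mm thick, reaching 94 mm from the axis) at its +x and -x, flush with its underside; black grip fin on top along x: 90 mm long, 20 mm thick, from 8 to 53 mm above the underside. Origin mid-fin, 32 mm above the underside; z up. Origin above the rim: on the gasket 23 mm, pressed 15, locked 18
- mug: blue stoneware mug, 320 g, 95 mm tall, 72 mm across at the foot, 90 mm at the rim, wall 5 mm, floor 6 mm; origin on its axis half-way up, 47.5 mm above its underside; z up out of its mouth, ear handle on its -x side
- mug_ear (a point): middle of the mug's ear: an upright bar 18 mm wide (along mug y), 14 mm thick, 60 mm tall, 74 mm from the axis on the mug's -x side, 52 mm above its underside, 27 mm clear of the mug; axes as the mug's. Gripped across its width, from above or leaning away from the mug, it leaves the mouth free to pour over the opposite (+x) side
- start_top (a point): centre of the top of the green start button, 30 mm across, 77 mm above the bench, on a grey control box (75 x 70 x 55 mm) whose centre is 178 mm from the bowl's axis on its -y side
- start (a joint): how far the start button is pressed, m: 0 up, 0.006 fully down (5 N); it springs back
- rest1: white porcelain knife rest, a dumbbell-shaped bar 72 mm long, 60 g: square waist 17 x 17 mm, 46 mm long, between two 24 x 24 mm end blocks each 13 mm long, so the waist stands 3.5 mm clear of what it lies on. Origin at its centre (12 mm above its underside); x along the bar. Starts on the plywood ware board (270 x 220 mm, 15 mm thick, fixed flat on the bench); may be absent (None)
- rest2: another such knife rest, same sizes and origin; it may be absent (None)
- rest3: another such knife rest, same sizes and origin; it may be absent (None)
- rest4: another such knife rest, same sizes and origin; it may be absent (None)
- rest5: another such knife rest, same sizes and origin; it may be absent (None)
- stone1: reddish-brown tumbling stone, a smooth short cylinder 22 mm across, 24 mm long (along z), 22 g, origin at its centre; starts in the mug; may be absent (None). It slides on slopes over about 22 degrees
- stone2: another such stone, same sizes and origin; it may be absent (None)
- stone3: another such stone, same sizes and origin; it may be absent (None)
- stone4: another such stone, same sizes and origin; it may be absent (None)
- stone5: another such stone, same sizes and origin; it may be absent (None)
- vase: bystander: small closed brown vase, 92 mm across, 135 mm tall; origin under its centre
- glaze: bystander: amber glaze jar with white cap, 72 mm across, 105 mm tall; origin under its centre
- clay: bystander: lump of clay, 104 mm across, 66 mm tall; origin under its centre
- rib: bystander: flat wooden rib 95 x 50 x 8 mm; origin under its centre
- brush: bystander: brush lying on the bench; origin under its middle
- sponge: bystander: yellow sponge 100 x 65 x 35 mm; origin under its centre

How it is judged:
By the outcome, as a careful person would: the job done as asked, in the order asked, and still so for the second after the job is handed in, with the robot touching nothing.
Of rest1, rest2, rest3, rest4, rest5 only 3 to 5 are there at a start; the rules pass over those that are not, and their reading is None.
Of stone1, stone2, stone3, stone4, stone5 only 3 to 5 are there at a start; the rules pass over those that are not, and their reading is None.
At some moment in a run one of rest1, rest2, rest3, rest4, rest5, lid may be knocked a few centimetres aside while the robot is not near it.
It also fails if it takes over 210 s, if anything falls off the work surface, if the arm or the gripper's body presses on something with over 40 N, if the wrist force passes 120 N, or if a joint passes its speed limit or range.

## Robot

A 7-joint arm with a two-finger parallel gripper is mounted at the origin on the work surface. World frame = base frame: x ahead of the robot, y to its left, z up, the work surface at z = 0. Lengths are in m, angles in rad, forces in N, time in s.
With the tool pointing down it reaches from about 0.425 to 1.025 m from the base axis. Payload 9.4 kg.
Tool frame: the origin (TCP) lies where the fingers leave the gripper's body, on its centre line; the fingertips stand finger_overhang ahead of it and the grasp point (between the pads) lies 54 mm ahead of it (finger_overhang is the distance from the TCP to the fingertips, in m); x points along the fingers, y is the direction in which the jaws open and shut, and the axes are right-handed (so a half turn about x gives the same grasp; the last joint's range is limited). The gripper opens to 85 mm and grips with 20 to 120 N. Pads are 22 mm wide; open, the fingers measure 114 mm over their backs; the gripper's body (76 mm by 85 mm) begins 54 mm behind the grasp point. The pads swing forward as they close: fully open they stand 13 mm farther back than shut.
Start: joints at [1.169, 0.599, -0.003, 1.599, 0.002, 0.943, -0.08], TCP at [0.231, -0.687, 0.304] pointing down, gripper open.
Joint ranges: [-2.57, 2.57], [-0.35, 1.97], [-1.29, 1.29], [0.11, 2.56], [-1.05, 4.19], [0.11, 1.86], [-2.63, 2.63]. Speed limits (rad/s): [2.22, 2.22, 3.01, 3.01, 3.14, 3.14, 3.14].

## Interface

Orientations are given as a unit quaternion [w, x, y, z].
In Python, from cell import * gives the robot as it stands. The module is installed in compiled form; this text tells all that it offers.
- The arm moves only by the tool step_arm, never from a script. Its argument "steps" is a list of rows, each a list of 3 entries, a list of its own where there are three numbers: the shift along the tool's x, y, z in units of 0.3 m (1.0 is 0.3 m), then the turn, a rotation vector about the tool's x, y, z in units of 90 degrees (1.0 is 90 degrees), then the gripper command: -1 is shut, 1 is fully open, values between are in proportion. A call has 1 to 10 rows; each row is the pose to reach, as a shift and turn from the pose measured when the call began, along the tool's axes at that moment; what a row does not reach only later rows make up. A row lasts 1/8 s, in which the tool goes at most 62.5 mm and 10.7 degrees, less where a joint would pass 70% of its speed; a pose out of reach is approached as far as the arm can. A call with a number of a shift or a turn outside -1 to 1 is refused whole. A call with a gripper value outside its range is refused whole. The fingers move at their own pace and stop on an object; the grip force is fixed at half the most. Time passes only in rows, so rows that repeat a pose let the fingers close. It gives the time, the measured TCP pose, the force and the opening at its end, in the units of the state.
- get_state(): the state, without advancing time (a new reading comes with each control period).
- camera(name): name is "side" or "top"; returns a dict with "color" (480x640x3 uint8, red, green, blue), "fx", "fy", "cx", "cy" (pixels), "pose" (4x4, takes a point from camera to world coordinates). Camera axes: x right, y down, z forward; pixel columns grow to the right and rows downward; lengths in m; the calibration is good to about 2 mm. A picture is of the moment at which its call begins. There is no depth.
- job_done(): hands the job in, once; it reports no verdict.
The state is a dict: "time": time; "joint_pos": joint angles; "joint_vel": joint speeds; "tau": joint torques, N m; "ee_pos": TCP position; "tool_rot": TCP orientation; "contact_force": force on the tool from outside, world axes, zero at the start; "ft_torque": the same for the moment, N m; "grip_width": finger opening in m.
Only numpy, scipy, OpenCV 4.12 (cv2) and the standard library are available. Lean on these libraries where they do the work, as an engineer would, in place of code of your own. Each camera call takes 0.05 s, during which the arm holds its last target. There are 200 camera calls.

## Working session

There is one attempt and no reset: what is moved stays moved. The work goes in short steps, Python scripts to look and compute and a tool call to move; the robot and the scene stay as the last step left them, time stands still between calls to the robot, and variables do not carry over. Pictures are saved under pics/ and viewed, about 12 in all and at most 16, crops included, and the job is handed in when it is done.

Besides the shell and the picture viewer there is one more tool, called after "Emit:" as a command line: name --argument value ..., lists and objects as JSON in quotes. step_arm: Moves the arm, as the interface text tells. Shifts and turns lie within -1 to 1; 1 stands for 0.3 m of shift or 90 degrees of turn. Its arguments: {"type":"object","properties":{"steps":{"type":"array","items":{"type":"array"}}},"required":["steps"]}

```bash
mkdir -p pics; python3 - <<'E'
from cell import *
import cv2
s=get_state();print(s)
for n in ("side","top"):
    c=camera(n);print(n,c["fx"],c["fy"],c["cx"],c["cy"],c["pose"].round(4).tolist() if hasattr(c["pose"],'round') else c["pose"])
    cv2.imwrite(f"pics/{n}0.png",c["color"][:,:,::-1])
E
```

```text
{'time': 0.0, 'joint_pos': array([ 1.16927684,  0.60013523, -0.00251514,  1.60009469,  0.00183297,
        0.94288762, -0.07979126]), 'joint_vel': array([-5.91810693e-04,  6.94950465e-04, -2.64932856e-04,  2.62837769e-04,
       -2.09817041e-03,  2.84100766e-05, -5.49105703e-04]), 'tau': array([-1.04176623e-03, -7.76462245e+01,  1.56411611e+00, -2.58013219e+01,
        1.22737588e-02,  9.05951456e-03, -3.06861079e-05]), 'ee_pos': array([ 0.23124099, -0.68677832,  0.30302255]), 'tool_rot': array([-0.11384148, -0.69764762, -0.11487635,  0.69794795]), 'contact_force': array([-0.21680928, -0.03135659,  0.59647373]), 'ft_torque': array([-0.00086895,  0.00623946,  0.06354217]), 'grip_width': 0.08539773464330096}
side 447.00902581215723 447.00902581215723 322.79879396502395 240.1808803218977 [[-0.9, -0.2827, 0.3317, 0.087], [-0.4358, 0.5741, -0.6931, 0.8152], [0.0055, -0.7684, -0.64, 0.9198], [0.0, 0.0, 0.0, 1.0]]
top 524.2701398674246 524.2701398674246 315.76762479246577 239.17584651740663 [[-0.0278, -0.9944, 0.1016, 0.3654], [-0.9995, 0.0261, -0.0179, 0.0036], [0.0151, -0.102, -0.9947, 1.3481], [0.0, 0.0, 0.0, 1.0]]
```

View pics/side0.png

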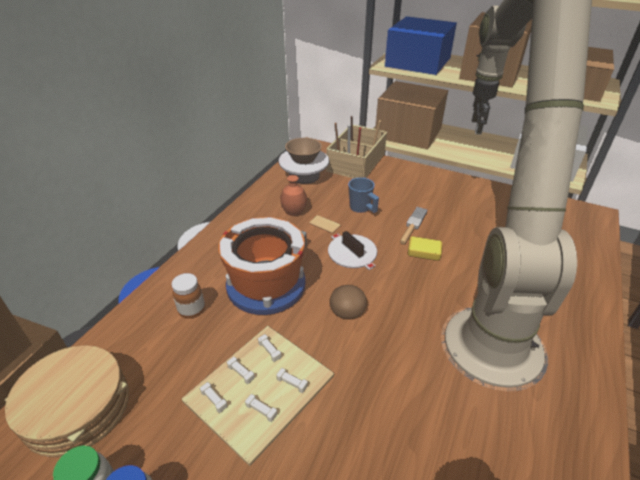

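View pics/top0.png

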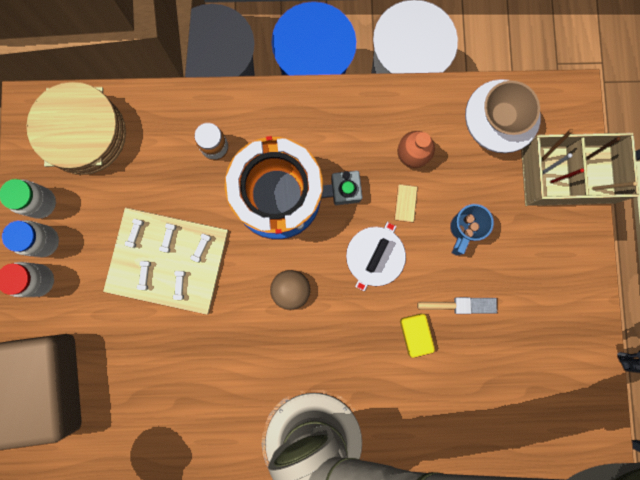

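```bash
cat > h.py <<'E'
from cell import *
import numpy as np, cv2
from scipy.spatial.transform import Rotation as R
def ray(c,u,v):
    P=np.array(c["pose"]);d=P[:3,:3]@np.array([(u-c["cx"])/c["fx"],(v-c["cy"])/c["fy"],1.]);return P[:3,3],d/np.linalg.norm(d)
def onz(c,u,v,z):
    o,d=ray(c,u,v);return o+d*(z-o[2])/d[2]
def proj(c,p):
    P=np.array(c["pose"]);q=P[:3,:3].T@(np.array(p)-P[:3,3]);return np.array([q[0]/q[2]*c["fx"]+c["cx"],q[1]/q[2]*c["fy"]+c["cy"]])
def tri(c1,p1,c2,p2):
    a,d=ray(c1,*p1);b,e=ray(c2,*p2);M=np.stack([d,-e],1);t=np.linalg.lstsq(M,b-a,rcond=None)[0]
    x=a+d*t[0];y=b+e*t[1];return (x+y)/2,np.linalg.norm(x-y)
def cur():
    s=get_state();q=s["tool_rot"];return np.array(s["ee_pos"]),R.from_quat([q[1],q[2],q[3],q[0]]),s
def rot(yaw,tilt=0,az=0):
    """pointing down with jaw axis (tool y) at yaw; tilt: rotate about horizontal axis at az"""
    X=np.array([0,0,-1.]);Y=np.array([np.cos(yaw),np.sin(yaw),0]);r=R.from_matrix(np.stack([X,Y,np.cross(X,Y)],1))
    return R.from_rotvec(tilt*np.array([np.cos(az),np.sin(az),0]))*r
def plan(pts,r,p0=None,r0=None,ahead=0.0):
    """pts: list of TCP (ahead=0) or grasp point positions; r rotation(s)"""
    if p0 is None: p0,r0,_=cur()
    if not isinstance(r,list): r=[r]*len(pts)
    for p,q in zip(pts,r):
        p=np.array(p)-q.apply([ahead,0,0])
        s=r0.inv().apply(p-p0)/.3;t=(r0.inv()*q).as_rotvec()/(np.pi/2)
        print("shift",s.round(3).tolist(),"turn",t.round(3).tolist(),"mm",round(np.linalg.norm(s)*300),"deg",round(np.linalg.norm(t)*90,1))
def blobs(m,amin,amax=1e9):
    m=m.astype(np.uint8);cs,_=cv2.findContours(m,cv2.RETR_EXTERNAL,cv2.CHAIN_APPROX_NONE)
    return [(cv2.contourArea(k),*cv2.minAreaRect(k),k) for k in cs if amin<=cv2.contourArea(k)<=amax]
E
cat > m.py <<'E'
from h import *
T=camera("top");S=camera("side")
def white(c): h=cv2.cvtColor(c["color"],cv2.COLOR_RGB2HSV);return (h[...,1]<60)&(h[...,2]>140)
def inbox(m,x0,x1,y0,y1): o=np.zeros_like(m);o[y0:y1,x0:x1]=m[y0:y1,x0:x1];return o
bt=blobs(inbox(white(T),100,235,205,320),60);bs=blobs(inbox(white(S),180,335,325,455),60)
for b in bt:
    M=cv2.moments(b[4]);ct=(M['m10']/M['m00'],M['m01']/M['m00'])
    best=None
    for d in bs:
        N=cv2.moments(d[4]);cs=(N['m10']/N['m00'],N['m01']/N['m00']);p,g=tri(T,ct,S,cs)
        e=np.linalg.norm(proj(S,onz(T,*ct,.033))-cs)
        if best is None or e<best[0]: best=(e,p,g,cs)
    pts=b[4][:,0,:].astype(float);w=np.array([onz(T,*q,.035)[:2] for q in pts]);
    box=cv2.boxPoints(cv2.minAreaRect(w.astype(np.float32)*1000));e1=box[1]-box[0];e2=box[2]-box[1];L=max(e1,e2,key=np.linalg.norm)
    print("rest px",np.round(ct),"area",b[0],"xy@.033",onz(T,*ct,.033)[:2].round(4),"tri",best[1].round(4),"gap",best[2].round(4),"yaw",round(np.degrees(np.arctan2(L[1],L[0]))%180,1),"len",np.linalg.norm(e1).round(),np.linalg.norm(e2).round())
a=T["color"][:,:,::-1];z=lambda x0,y0,x1,y1,k:cv2.resize(a[y0:y1,x0:x1],None,fx=k,fy=k,interpolation=cv2.INTER_CUBIC)
cv2.imwrite("pics/bowl1.png",z(215,125,375,245,5));cv2.imwrite("pics/lidmug1.png",z(335,190,505,317,4.7))
E
python3 m.py
```

```text
rest px [200. 289.] area 305.5 xy@.033 [0.3829 0.2723] tri [ 0.4002  0.2912 -0.0217] gap 0.0363 yaw 77.7 len 37.0 61.0
rest px [162. 263.] area 3867.0 xy@.033 [0.4489 0.3665] tri [ 0.4519  0.3848 -0.0355] gap 0.0028 yaw 74.9 len 181.0 262.0
```

View pics/bowl1.png

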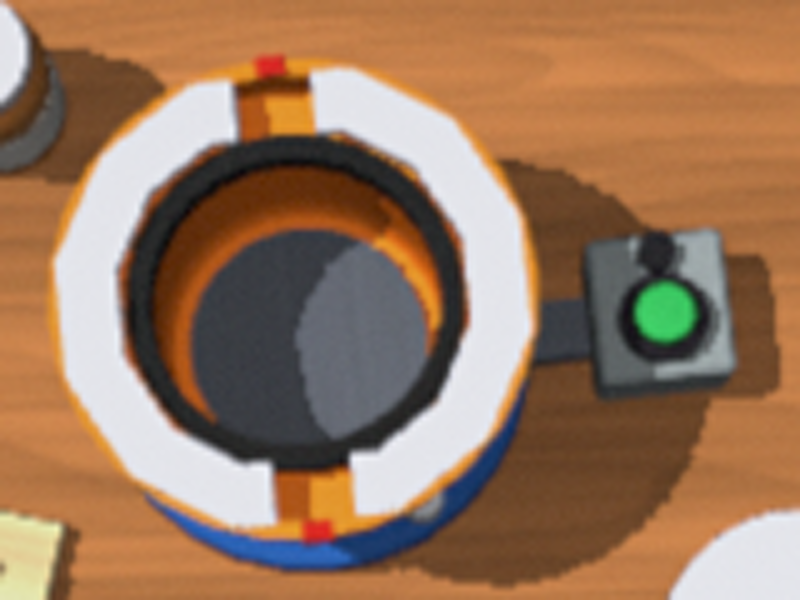

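View pics/lidmug1.png

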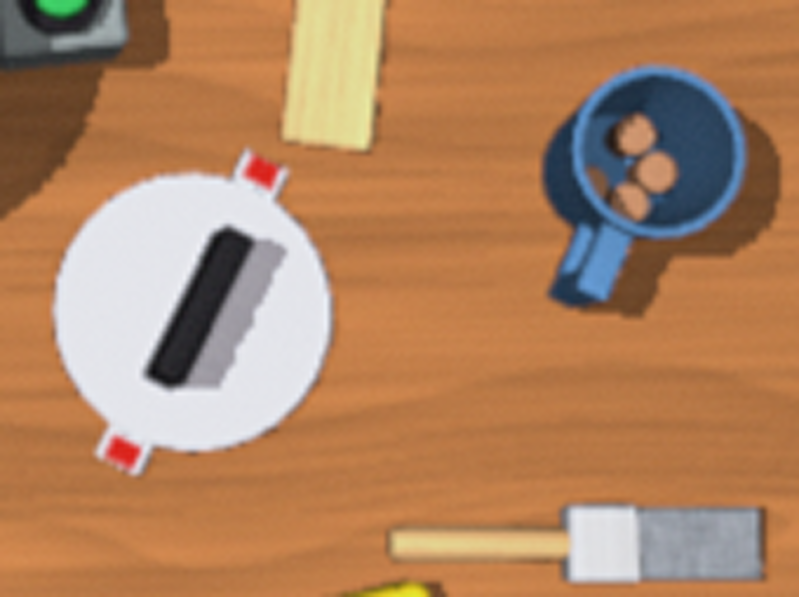

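```bash
cat > m.py <<'E'
from h import *
T=camera("top");S=camera("side")
hs=lambda c:cv2.cvtColor(c["color"],cv2.COLOR_RGB2HSV)
hT,hS=hs(T),hs(S)
def inbox(m,x0,x1,y0,y1): o=np.zeros_like(m);o[y0:y1,x0:x1]=m[y0:y1,x0:x1];return o
white=lambda h:(h[...,1]<40)&(h[...,2]>165)
cen=lambda b:np.array([cv2.moments(b[4])['m10'],cv2.moments(b[4])['m01']])/cv2.moments(b[4])['m00']
def rests():
    bt=blobs(inbox(white(hT),100,235,205,320),60);bs=blobs(inbox(white(hS),180,335,325,455),60)
    for b in bt:
        ct=cen(b);e=[(np.linalg.norm(proj(S,onz(T,*ct,.033))-cen(d)),*tri(T,ct,S,cen(d))) for d in bs]
        w=np.array([onz(T,*q,.035)[:2] for q in b[4][:,0,:].astype(float)]);(_,wh,_)=r=cv2.minAreaRect(w.astype(np.float32)*1000)
        bx=cv2.boxPoints(r);L=max(bx[1]-bx[0],bx[2]-bx[1],key=np.linalg.norm);m=min(e,key=lambda k:k[0]) if e else None
        print("rest",ct.round(),"xy",onz(T,*ct,.034)[:2].round(4),"tri",m[1].round(4) if m else None,"yaw",round(np.degrees(np.arctan2(L[1],L[0]))%180,1),np.round(wh))
if __name__=="__main__":
    rests()
    red=lambda h:((h[...,0]<6)|(h[...,0]>174))&(h[...,1]>190)&(h[...,2]>150)
    rt=[cen(b) for b in blobs(red(hT),5)if b[0]<200];rs=[cen(b) for b in blobs(red(hS),3) if b[0]<200]
    print("redT",np.round(rt,1).tolist());print("redS",np.round(rs,1).tolist())
    for n,h,c in(("T",hT,T),("S",hS,S)):
        g=(h[...,0]>50)&(h[...,0]<80)&(h[...,1]>120);print(n,"green",[(cen(b).round(1).tolist(),b[0]) for b in blobs(g,20)])
        k=(h[...,2]<70);k=inbox(k,*((350,405,225,285) if n=="T" else (335,375,225,265)));print(n,"fin",[(cen(b).round(1).tolist(),b[0],b[2],b[3]) for b in blobs(k,30)])
        bl=(h[...,0]>98)&(h[...,0]<118)&(h[...,1]>90);bl=inbox(bl,*((440,500,195,262) if n=="T" else (340,385,175,218)));print(n,"mug",[(cen(b).round(1).tolist(),b[0],cv2.boundingRect(b[4])) for b in blobs(bl,30)])
    w=inbox(white(hT),220,330,130,245);b=max(blobs(w,100),key=lambda b:b[0])
    hull=np.vstack([x[4] for x in blobs(w,300)]);e=cv2.fitEllipse(cv2.convexHull(hull));print("lips",e,onz(T,*e[0],.165).round(4))
    for u in rt: print(np.round(u,1),[onz(T,*u,z)[:2].round(4).tolist() for z in (.165,.006)])
    w=inbox(white(hT),340,410,220,292);b=max(blobs(w,100),key=lambda b:b[0]);e=cv2.fitEllipse(cv2.convexHull(b[4]));print("lid",e,onz(T,*e[0],.008).round(4))
    a=T["color"][:,:,::-1]
E
python3 m.py
```

```text
rest [178. 285.] xy [0.3943 0.3261] tri [0.3958 0.3267 0.0343] yaw 177.5 [23. 70.]
rest [142. 275.] xy [0.4213 0.4143] tri [0.4226 0.4147 0.035 ] yaw 173.4 [23. 73.]
rest [200. 247.] xy [0.4864 0.2715] tri [0.4876 0.2721 0.0342] yaw 154.1 [23. 71.]
rest [166. 238.] xy [0.5134 0.3548] tri [0.5146 0.3552 0.0349] yaw 165.4 [22. 71.]
rest [133. 233.] xy [0.5275 0.4386] tri [0.5288 0.4389 0.0358] yaw 161.2 [22. 72.]
redT [[360.8, 285.6], [278.0, 230.9], [390.3, 226.0], [268.9, 137.6]]
redS []
T green [([347.6, 187.0], 119.0), ([15.5, 193.9], 722.5)]
T fin [([377.0, 255.2], 232.5, (7.602630138397217, 34.882659912109375), 26.56505012512207)]
T mug [([470.9, 225.7], 1270.0, (451, 205, 42, 49))]
S green [([76.8, 464.4], 1089.0)]
S fin [([352.8, 244.1], 217.0, (27.305740356445312, 10.393798828125), 40.23636245727539)]
S mug []
lips ((273.0381774902344, 184.07118225097656), (92.45892333984375, 94.89254760742188), 82.3726577758789) [0.6156 0.0767 0.165 ]
[360.8 285.6] [[0.3785, -0.1162], [0.3802, -0.1323]]
[278.  230.9] [[0.5074, 0.0675], [0.5264, 0.0761]]
[390.3 226. ] [[0.512, -0.1884], [0.5316, -0.2142]]
[268.9 137.6] [[0.725, 0.0841], [0.7734, 0.0949]]
lid ((375.4247131347656, 256.21392822265625), (57.20109939575195, 69.92443084716797), 26.268653869628906) [ 0.4543 -0.1723  0.008 ]
```

```bash
python3 - <<'E'
from h import *
import cell; print([n for n in dir(cell) if not n.startswith('_')])
try: print(finger_overhang)
except Exception as e: print(e)
p,r,s=cur();m=r.as_matrix();print(p,m.round(3).tolist(),"jawyaw",np.degrees(np.arctan2(m[1,1],m[0,1])))
T=camera("top");S=camera("side")
print("btn",onz(T,347.6,187,.077),"fin",tri(T,(377,255.2),S,(352.8,244.1)),"mugear",onz(T,335+598/4.7,190+262/4.7,.082))
print("mugrim",onz(T,335+659/4.7,190+152/4.7,.095))
for jy in (75.4,-104.6):
    plan([(.55,-.25,.30),(.52,.30,.28),(.513,.355,.13+.054)],rot(np.radians(jy)))
E
```

```text
['MotionError', 'camera', 'finger_overhang', 'get_state', 'job_done']
0.0726
[ 0.23132326 -0.68698202  0.30357569] [[-0.0, 0.319, -0.948], [0.0, -0.948, -0.319], [-1.0, -0.001, 0.0]] jawyaw -71.38990548917691
btn [ 0.62239152 -0.10126327  0.077     ] fin (array([ 0.4562818 , -0.17318667,  0.02958989]), np.float64(0.001984068455346331)) mugear [ 0.46927308 -0.3752604   0.082     ]
mugrim [ 0.52421839 -0.40614311  0.095     ]
shift [0.013, -1.042, -1.472] turn [-1.631, -0.0, 0.0] mm 541 deg 146.8
shift [0.08, -2.811, -1.962] turn [-1.631, -0.0, 0.0] mm 1029 deg 146.8
shift [0.4, -2.992, -1.998] turn [-1.631, -0.0, 0.0] mm 1086 deg 146.8
shift [0.013, -1.042, -1.472] turn [0.369, 0.0, 0.0] mm 541 deg 33.2
shift [0.08, -2.811, -1.962] turn [0.369, 0.0, 0.0] mm 1029 deg 33.2
shift [0.4, -2.992, -1.998] turn [0.369, 0.0, 0.0] mm 1086 deg 33.2
```

Emit:
step_arm --steps '[[[0,-0.68,-0.96],[-0.8,0,0],0],[[0,-0.68,-0.96],[-0.8,0,0],0],[[0,-0.68,-0.96],[-0.8,0,0],0],[[0,-0.68,-0.96],[-0.8,0,0],0],[[0,-0.68,-0.96],[-0.8,0,0],0],[[0,-0.68,-0.96],[-0.8,0,0],0],[[0,-0.68,-0.96],[-0.8,0,0],0],[[0,-0.68,-0.96],[-0.8,0,0],0]]'

```text
time: 1.4
ee_pos: [0.4393, -0.4017, 0.3039]
tool_rot: [0.503, 0.497, 0.503, -0.497]
contact_force: [-0.4, -0.8, -0.1]
grip_width: 0.0428
```

```bash
python3 - <<'E'
from h import *
plan([(.60,-.17,.30),(.52,.10,.28),(.514,.355,.20),(.514,.355,.092)],rot(np.radians(75.4)))
E
```

```text
shift [0.013, 0.544, -0.767] turn [-0.831, -0.0, -0.0] mm 282 deg 74.8
shift [0.08, 0.286, -1.67] turn [-0.831, -0.0, -0.0] mm 509 deg 74.8
shift [0.347, 0.275, -2.52] turn [-0.831, -0.0, -0.0] mm 767 deg 74.8
shift [0.707, 0.275, -2.52] turn [-0.831, -0.0, -0.0] mm 789 deg 74.8
```

Emit:
step_arm --steps '[[[0,0.35,-1],[-0.83,0,0],0],[[0,0.35,-1],[-0.83,0,0],0],[[0,0.35,-1],[-0.83,0,0],0],[[0,0.35,-1],[-0.83,0,0],0],[[0,0.35,-1],[-0.83,0,0],0],[[0,0.35,-1],[-0.83,0,0],0],[[0,0.35,-1],[-0.83,0,0],0],[[0,0.35,-1],[-0.83,0,0],0]]'

```text
time: 2.4
ee_pos: [0.5411, -0.1015, 0.3036]
tool_rot: [0.701, 0.093, 0.701, -0.092]
contact_force: [0.2, -1.0, -0.4]
grip_width: 0.0425
```

```bash
python3 - <<'E'
from h import *
plan([(.57,.15,.28),(.514,.355,.22),(.514,.355,.092)],rot(np.radians(75.4)))
E
```

```text
shift [0.079, 0.835, -0.124] turn [-0.005, -0.0, -0.0] mm 254 deg 0.4
shift [0.279, 1.446, -0.481] turn [-0.005, -0.0, -0.0] mm 465 deg 0.4
shift [0.706, 1.446, -0.481] turn [-0.005, -0.0, -0.0] mm 504 deg 0.4
```

Emit:
step_arm --steps '[[[0.08,0.96,-0.3],[0,0,0],0],[[0.08,0.96,-0.3],[0,0,0],0],[[0.08,0.96,-0.3],[0,0,0],0],[[0.08,0.96,-0.3],[0,0,0],0],[[0.08,0.96,-0.3],[0,0,0],0],[[0.08,0.96,-0.3],[0,0,0],0]]'

```text
time: 3.15
ee_pos: [0.528, 0.2042, 0.2799]
tool_rot: [0.701, 0.094, 0.701, -0.092]
contact_force: [0.0, 0.5, -0.2]
grip_width: 0.0428
```

Emit:
step_arm --steps '[[[0.2,0.486,-0.18],[0,0,0],0],[[0.2,0.486,-0.18],[0,0,0],0],[[0.2,0.486,-0.18],[0,0,0],0],[[0.4,0.486,-0.18],[0,0,0],0],[[0.54,0.486,-0.18],[0,0,0],0],[[0.6,0.486,-0.18],[0,0,0],0],[[0.6,0.486,-0.18],[0,0,0],0]]'

```text
time: 4.03
ee_pos: [0.5141, 0.3586, 0.0999]
tool_rot: [0.7, 0.094, 0.701, -0.093]
contact_force: [-0.2, 0.6, 0.0]
grip_width: 0.0428
```

```bash
python3 - <<'E'
from h import *
print(cur()[0]);plan([(.514,.355,.092)],rot(np.radians(75.4)))
for n,bx in(("top",(90,190,250,310)),("side",(190,300,370,435))):
    c=camera(n);x0,y0,x1,y1=bx;cv2.imwrite(f"pics/{n}_g1.png",cv2.resize(c["color"][y0:y1,x0:x1,::-1],None,fx=4,fy=4))
a=cv2.imread("pics/top_g1.png");b=cv2.imread("pics/side_g1.png");h=max(a.shape[0],b.shape[0]);f=lambda i:cv2.copyMakeBorder(i,0,h-i.shape[0],0,0,0)
cv2.imwrite("pics/g1.png",cv2.resize(np.hstack([f(a),f(b)]),(800,int(800*h/(a.shape[1]+b.shape[1])))))
E
```

```text
[0.51407354 0.35858706 0.09988237]
shift [0.026, -0.012, 0.003] turn [-0.007, -0.001, -0.001] mm 9 deg 0.6
```

View pics/g1.png

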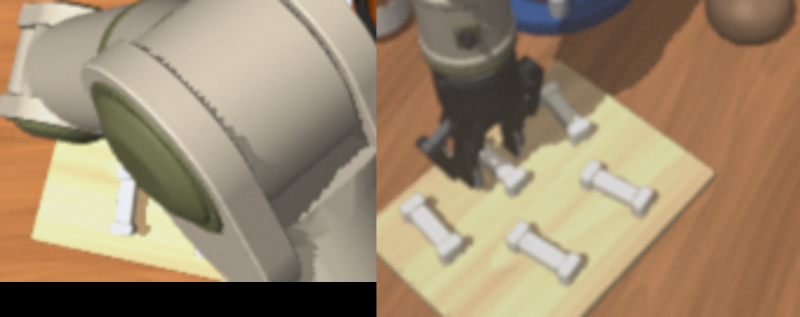

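Emit:
step_arm --steps '[[[0.026,-0.012,0],[0,0,0],0],[[0.026,-0.012,0],[0,0,0],0],[[0.026,-0.012,0],[0,0,0],-1],[[0.026,-0.012,0],[0,0,0],-1],[[0.026,-0.012,0],[0,0,0],-1],[[-0.1,-0.012,0],[0,0,0],-1],[[-0.3,-0.012,0],[0,0,0],-1],[[-0.5,-0.012,0],[0,0,0],-1],[[-0.5,-0.012,0],[0,0,0],-1]]'

```text
time: 5.25
ee_pos: [0.5145, 0.3571, 0.2565]
tool_rot: [0.703, 0.097, 0.699, -0.09]
contact_force: [-0.0, 1.4, -1.6]
grip_width: 0.0152
```

```bash
python3 - <<'E'
from h import *
plan([(.616,.101,.28),(.616,.101,.172)],rot(np.radians(75.4)))
E
```

```text
shift [-0.083, -0.735, 0.55] turn [-0.006, 0.003, -0.007] mm 277 deg 0.9
shift [0.277, -0.738, 0.549] turn [-0.006, 0.003, -0.007] mm 288 deg 0.9
```

Emit:
step_arm --steps '[[[-0.1,-0.15,0.11],[0,0,0],-1],[[-0.1,-0.36,0.27],[0,0,0],-1],[[-0.1,-0.57,0.42],[0,0,0],-1],[[-0.08,-0.735,0.55],[0,0,0],-1],[[-0.08,-0.735,0.55],[0,0,0],-1],[[0.1,-0.735,0.55],[0,0,0],-1],[[0.277,-0.735,0.55],[0,0,0],-1],[[0.277,-0.735,0.55],[0,0,0],-1],[[0.277,-0.735,0.55],[0,0,0],-0.2],[[0.277,-0.735,0.55],[0,0,0],-0.2]]'

```text
time: 6.5
ee_pos: [0.6154, 0.0924, 0.1691]
tool_rot: [0.701, 0.094, 0.7, -0.098]
contact_force: [-0.7, -26.1, 5.7]
grip_width: 0.0342
```

```bash
python3 - <<'E'
from h import *
plan([(.616,.101,.28),(.487,.272,.2),(.487,.272,.092)],[rot(np.radians(75.4))]+[rot(np.radians(64.1))]*2)
E
```

```text
shift [-0.37, 0.026, -0.005] turn [-0.011, 0.001, 0.003] mm 111 deg 1.0
shift [-0.106, 0.461, -0.573] turn [0.115, 0.002, 0.003] mm 223 deg 10.3
shift [0.254, 0.463, -0.574] turn [0.115, 0.002, 0.003] mm 234 deg 10.3
```

Emit:
step_arm --steps '[[[-0.03,-0.04,0],[0,0,0],-0.2],[[-0.2,-0.04,0],[0,0,0],-0.2],[[-0.37,-0.03,0],[0,0,0],-0.2],[[-0.37,0.1,-0.2],[0,0,0],0],[[-0.3,0.3,-0.4],[0.115,0,0],0],[[-0.1,0.461,-0.573],[0.115,0,0],0],[[-0.1,0.461,-0.573],[0.115,0,0],0],[[0.1,0.461,-0.573],[0.115,0,0],0],[[0.2,0.461,-0.573],[0.115,0,0],0],[[0.2,0.461,-0.573],[0.115,0,0],0]]'

```text
time: 7.75
ee_pos: [0.4855, 0.2713, 0.106]
tool_rot: [0.689, 0.155, 0.69, -0.161]
contact_force: [0.7, 0.5, 0.4]
grip_width: 0.0428
```

```bash
cat > look.py <<'E'
from h import *
import sys
n=sys.argv[1]
def crop(c,x0,y0,x1,y1,k): return cv2.resize(c["color"][y0:y1,x0:x1,::-1],None,fx=k,fy=k,interpolation=cv2.INTER_CUBIC)
S=camera("side");T=camera("top")
a=crop(T,100,130,340,310,1.66);b=crop(S,180,200,340,450,1.66*1.0)
b=cv2.resize(crop(S,180,210,400,460,1),(396,450));a=cv2.resize(crop(T,100,120,420,300,1),(396,int(396*180/320)))
a=cv2.copyMakeBorder(a,0,450-a.shape[0],0,0,0)
cv2.imwrite(f"pics/{n}.png",np.hstack([a,b]))
E
python3 look.py g2; python3 - <<'E'
from h import *
print(cur()[2]["contact_force"]);plan([(.487,.272,.092)],rot(np.radians(64.1)))
E
```

```text
[ 0.13960075 -0.71081696  0.43750758]
shift [0.055, 0.001, -0.0] turn [-0.0, 0.002, 0.003] mm 17 deg 0.3
```

View pics/g2.png

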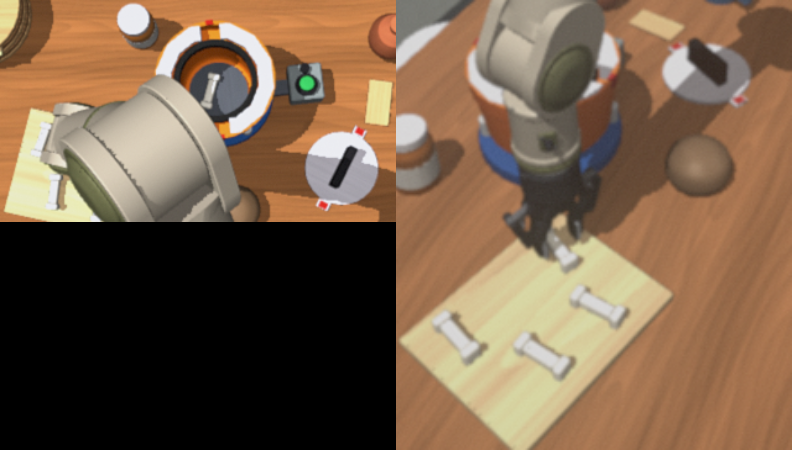

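```bash
cat > pl.py <<'E'
from h import *
C=(.617,.074)
Rs={2:(.487,.272,64.1),3:(.528,.439,71.2),4:(.422,.4145,83.4),5:(.395,.3265,87.5)}
for i in (2,3,4,5):
    x,y,j=Rs[i];r=rot(np.radians(j))
    print("rest",i,"grasp->above bowl / release");plan([(*C,.285),(*C,.178)],r,np.array((x,y,.092)),r)
    if i<5:
        x2,y2,j2=Rs[i+1];print(" release -> next hi, low");plan([(x2,y2,.24),(x2,y2,.104),(x2,y2,.092)],rot(np.radians(j2)),np.array((*C,.178)),r)
E
python3 pl.py
```

```text
rest 2 grasp->above bowl / release
shift [-0.643, -0.404, 0.678] turn [0.0, 0.0, 0.0] mm 306 deg 0.0
shift [-0.287, -0.404, 0.678] turn [0.0, 0.0, 0.0] mm 252 deg 0.0
 release -> next hi, low
shift [-0.207, 0.965, -0.798] turn [-0.079, 0.0, 0.0] mm 381 deg 7.1
shift [0.247, 0.965, -0.798] turn [-0.079, 0.0, 0.0] mm 383 deg 7.1
shift [0.287, 0.965, -0.798] turn [-0.079, 0.0, 0.0] mm 385 deg 7.1
rest 3 grasp->above bowl / release
shift [-0.643, -1.056, 0.673] turn [0.0, 0.0, 0.0] mm 422 deg 0.0
shift [-0.287, -1.056, 0.673] turn [0.0, 0.0, 0.0] mm 385 deg 0.0
 release -> next hi, low
shift [-0.207, 0.865, -0.981] turn [-0.136, 0.0, 0.0] mm 397 deg 12.2
shift [0.247, 0.865, -0.981] turn [-0.136, 0.0, 0.0] mm 399 deg 12.2
shift [0.287, 0.865, -0.981] turn [-0.136, 0.0, 0.0] mm 402 deg 12.2
rest 4 grasp->above bowl / release
shift [-0.643, -1.053, 0.776] turn [0.0, 0.0, 0.0] mm 437 deg 0.0
shift [-0.287, -1.053, 0.776] turn [0.0, 0.0, 0.0] mm 402 deg 0.0
 release -> next hi, low
shift [-0.207, 0.751, -0.832] turn [-0.046, 0.0, 0.0] mm 342 deg 4.1
shift [0.247, 0.751, -0.832] turn [-0.046, 0.0, 0.0] mm 344 deg 4.1
shift [0.287, 0.751, -0.832] turn [-0.046, 0.0, 0.0] mm 347 deg 4.1
rest 5 grasp->above bowl / release
shift [-0.643, -0.809, 0.776] turn [0.0, 0.0, 0.0] mm 388 deg 0.0
shift [-0.287, -0.809, 0.776] turn [0.0, 0.0, 0.0] mm 347 deg 0.0
```

Emit:
step_arm --steps '[[[0.047,0,0],[0,0,0],0],[[0.047,0,0],[0,0,0],-1],[[0.047,0,0],[0,0,0],-1],[[0.047,0,0],[0,0,0],-1],[[-0.15,0,0],[0,0,0],-1],[[-0.35,0,0],[0,0,0],-1],[[-0.55,-0.05,0.1],[0,0,0],-1],[[-0.596,-0.16,0.27],[0,0,0],-1],[[-0.596,-0.28,0.47],[0,0,0],-1],[[-0.596,-0.404,0.678],[0,0,0],-1]]'

```text
time: 9.1
ee_pos: [0.6059, 0.0909, 0.2891]
tool_rot: [0.69, 0.157, 0.688, -0.16]
contact_force: [0.6, 1.0, -0.6]
grip_width: 0.0153
```

```bash
python3 - <<'E'
from h import *
print(cur()[0]);plan([(.617,.074,.285),(.617,.074,.178)],rot(np.radians(64.1)))
E
```

```text
[0.60591821 0.09085282 0.28913059]
shift [0.014, -0.034, 0.058] turn [-0.0, 0.002, 0.002] mm 21 deg 0.3
shift [0.371, -0.033, 0.056] turn [-0.0, 0.002, 0.002] mm 113 deg 0.3
```

Emit:
step_arm --steps '[[[0.014,-0.034,0.057],[0,0,0],-1],[[0.014,-0.034,0.057],[0,0,0],-1],[[0.2,-0.034,0.057],[0,0,0],-1],[[0.37,-0.034,0.057],[0,0,0],-1],[[0.37,-0.034,0.057],[0,0,0],-1],[[0.37,-0.034,0.057],[0,0,0],-0.2],[[0.37,-0.034,0.057],[0,0,0],-0.2],[[0.2,-0.034,0.057],[0,0,0],-0.2],[[0,-0.034,0.057],[0,0,0],0],[[0,-0.034,0.057],[0,0,0],0]]'

```text
time: 10.35
ee_pos: [0.6186, 0.0754, 0.2959]
tool_rot: [0.693, 0.158, 0.685, -0.159]
contact_force: [0.5, -0.1, 0.2]
grip_width: 0.0425
```

Emit:
step_arm --steps '[[[0,0.17,-0.14],[0,0,0],0],[[0,0.33,-0.27],[-0.04,0,0],0],[[0.05,0.5,-0.41],[-0.08,0,0],0],[[0.1,0.66,-0.55],[-0.08,0,0],0],[[0.16,0.82,-0.68],[-0.08,0,0],0],[[0.2,0.965,-0.8],[-0.08,0,0],0],[[0.3,0.965,-0.8],[-0.08,0,0],0],[[0.45,0.965,-0.8],[-0.08,0,0],0],[[0.6,0.965,-0.8],[-0.08,0,0],0],[[0.6,0.965,-0.8],[-0.08,0,0],0]]'

```text
time: 11.6
ee_pos: [0.5305, 0.4389, 0.1114]
tool_rot: [0.701, 0.113, 0.694, -0.117]
contact_force: [0.4, -0.0, -0.2]
grip_width: 0.0425
```

```bash
python3 look.py g3; python3 - <<'E'
from h import *
plan([(.528,.439,.092)],rot(np.radians(71.2)))
E
```

```text
shift [0.077, -0.01, -0.011] turn [0.001, 0.008, -0.001] mm 24 deg 0.7
```

View pics/g3.png

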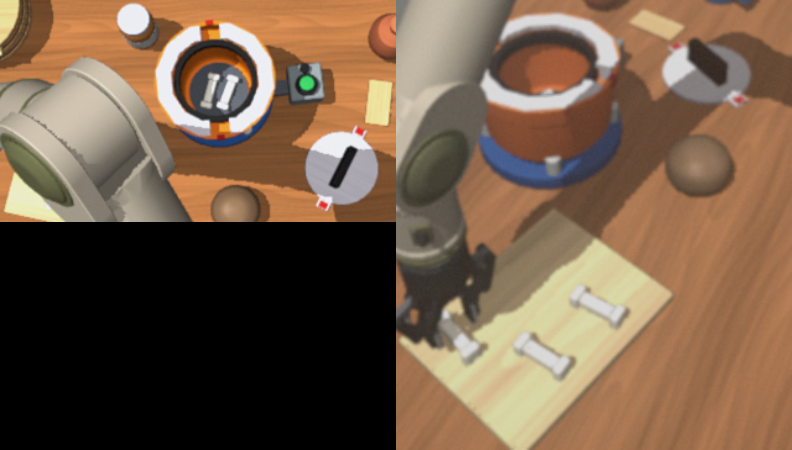

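Emit:
step_arm --steps '[[[0.077,-0.01,-0.011],[0,0,0],0],[[0.077,-0.01,-0.011],[0,0,0],0],[[0.077,-0.01,-0.011],[0,0,0],-1],[[0.077,-0.01,-0.011],[0,0,0],-1],[[0.077,-0.01,-0.011],[0,0,0],-1],[[-0.1,-0.01,-0.011],[0,0,0],-1],[[-0.3,-0.01,-0.01],[0,0,0],-1],[[-0.5,-0.1,0.05],[0,0,0],-1],[[-0.566,-0.3,0.15],[0,0,0],-1],[[-0.566,-0.5,0.28],[0,0,0],-1]]'

```text
time: 12.95
ee_pos: [0.5566, 0.2912, 0.288]
tool_rot: [0.704, 0.115, 0.692, -0.114]
contact_force: [1.2, -0.9, -1.3]
grip_width: 0.0149
```

```bash
python3 - <<'E'
from h import *
print(cur()[0]);r=rot(np.radians(71.2));plan([(.617,.074,.285),(.617,.074,.178),(.617,.074,.29)],r)
E
```

```text
[0.55659955 0.29118865 0.28802419]
shift [0.014, -0.622, 0.422] turn [0.002, 0.01, -0.003] mm 225 deg 1.0
shift [0.37, -0.624, 0.416] turn [0.002, 0.01, -0.003] mm 251 deg 1.0
shift [-0.003, -0.622, 0.422] turn [0.002, 0.01, -0.003] mm 225 deg 1.0
```

Emit:
step_arm --steps '[[[0,-0.17,0.11],[0,0,0],-1],[[0,-0.34,0.22],[0,0,0],-1],[[0,-0.51,0.33],[0,0,0],-1],[[0.014,-0.622,0.42],[0,0,0],-1],[[0.014,-0.622,0.42],[0,0,0],-1],[[0.2,-0.622,0.42],[0,0,0],-1],[[0.37,-0.622,0.42],[0,0,0],-1],[[0.37,-0.622,0.42],[0,0,0],-1],[[0.37,-0.622,0.42],[0,0,0],-0.2],[[0.37,-0.622,0.42],[0,0,0],-0.2]]'

```text
time: 14.2
ee_pos: [0.6191, 0.0748, 0.1806]
tool_rot: [0.705, 0.116, 0.691, -0.113]
contact_force: [0.1, 0.6, 0.6]
grip_width: 0.0342
```

Emit:
step_arm --steps '[[[-0.2,0,0],[0,0,0],-0.2],[[-0.37,0,0],[0,0,0],0],[[-0.37,0.12,-0.13],[0,0,0],0],[[-0.37,0.26,-0.3],[-0.1,0,0],0],[[-0.35,0.4,-0.46],[-0.136,0,0],0],[[-0.3,0.55,-0.62],[-0.136,0,0],0],[[-0.25,0.7,-0.8],[-0.136,0,0],0],[[-0.2,0.865,-0.98],[-0.136,0,0],0],[[-0.1,0.865,-0.98],[-0.136,0,0],0],[[0,0.865,-0.98],[-0.136,0,0],0]]'

```text
time: 15.45
ee_pos: [0.4216, 0.4182, 0.178]
tool_rot: [0.714, 0.04, 0.698, -0.036]
contact_force: [-0.2, -0.1, 0.1]
grip_width: 0.0427
```

```bash
python3 look.py g4; python3 - <<'E'
from h import *
S=camera("side");h=cv2.cvtColor(S["color"],cv2.COLOR_RGB2HSV)
w=(h[...,1]<40)&(h[...,2]>165);w[:325]=0;w[455:]=0;w[:,:180]=0;w[:,335:]=0
for b in blobs(w,60):
    q=np.array(b[4][:,0,:]).mean(0);print(q,onz(S,*q,.034).round(4),b[0])
plan([(.422,.4145,.092)],rot(np.radians(83.4)))
E
```

```text
[260.47945205 407.30136986] [0.4225 0.4164 0.034 ] 240.5
[298.625 383.525] [0.3764 0.3302 0.034 ] 103.0
shift [0.284, -0.002, -0.01] turn [0.003, 0.013, -0.001] mm 85 deg 1.2
```

View pics/g4.png

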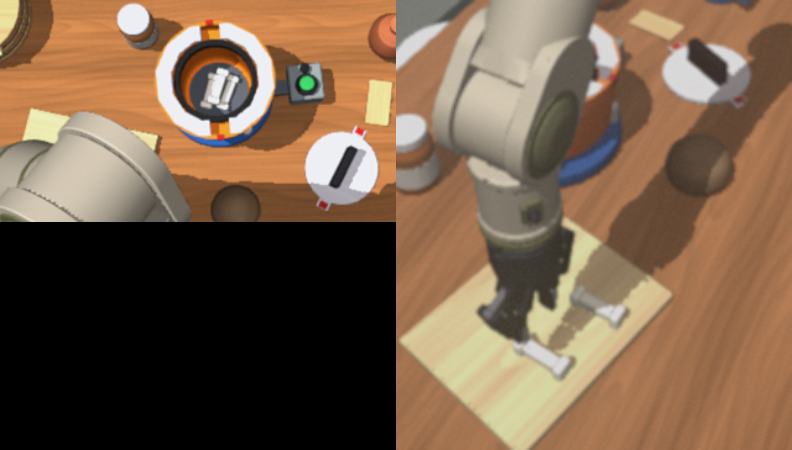

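Emit:
step_arm --steps '[[[0.15,-0.002,-0.01],[0,0.013,0],0],[[0.284,-0.002,-0.01],[0,0.013,0],0],[[0.284,-0.002,-0.01],[0,0.013,0],0],[[0.284,-0.002,-0.01],[0,0.013,0],-1],[[0.284,-0.002,-0.01],[0,0.013,0],-1],[[0.284,-0.002,-0.01],[0,0.013,0],-1],[[0.1,-0.002,-0.01],[0,0.013,0],-1],[[-0.1,-0.01,-0.01],[0,0.013,0],-1],[[-0.3,-0.1,0.06],[0,0.013,0],-1],[[-0.36,-0.25,0.17],[0,0.013,0],-1]]'

```text
time: 16.85
ee_pos: [0.4626, 0.3375, 0.2912]
tool_rot: [0.708, 0.04, 0.704, -0.035]
contact_force: [1.7, -0.0, -1.1]
grip_width: 0.0151
```

```bash
python3 - <<'E'
from h import *
r=rot(np.radians(83.4));plan([(.617,.074,.285),(.617,.074,.178)],r)
E
```

```text
shift [0.017, -0.819, 0.605] turn [0.006, 0.003, -0.005] mm 305 deg 0.7
shift [0.374, -0.821, 0.604] turn [0.006, 0.003, -0.005] mm 326 deg 0.7
```

Emit:
step_arm --steps '[[[0,-0.16,0.12],[0,0,0],-1],[[0,-0.33,0.24],[0,0,0],-1],[[0,-0.5,0.37],[0,0,0],-1],[[0,-0.66,0.49],[0,0,0],-1],[[0.017,-0.82,0.605],[0,0,0],-1],[[0.017,-0.82,0.605],[0,0,0],-1],[[0.2,-0.82,0.605],[0,0,0],-1],[[0.374,-0.82,0.605],[0,0,0],-1],[[0.374,-0.82,0.605],[0,0,0],-1],[[0.374,-0.82,0.605],[0,0,0],-0.2]]'

```text
time: 18.1
ee_pos: [0.6182, 0.0755, 0.1804]
tool_rot: [0.709, 0.04, 0.704, -0.034]
contact_force: [0.7, 1.4, 1.6]
grip_width: 0.0324
```

Emit:
step_arm --steps '[[[0,0,0],[0,0,0],-0.2],[[-0.2,0,0],[0,0,0],-0.2],[[-0.37,0,0],[0,0,0],0],[[-0.37,0.15,-0.16],[0,0,0],0],[[-0.37,0.29,-0.31],[0,0,0],0],[[-0.35,0.44,-0.47],[-0.046,0,0],0],[[-0.3,0.6,-0.65],[-0.046,0,0],0],[[-0.2,0.75,-0.83],[-0.046,0,0],0],[[-0.1,0.75,-0.83],[-0.046,0,0],0],[[0,0.75,-0.83],[-0.046,0,0],0]]'

```text
time: 19.35
ee_pos: [0.3927, 0.3283, 0.1818]
tool_rot: [0.71, 0.014, 0.704, -0.006]
contact_force: [0.6, -1.9, -0.5]
grip_width: 0.0427
```

```bash
python3 look.py g5; python3 - <<'E'
from h import *
plan([(.395,.3265,.092)],rot(np.radians(87.5)))
r=rot(np.radians(87.5));plan([(.617,.074,.285),(.617,.074,.178)],r,np.array((.40,.321,.285)),r)
E
```

```text
shift [0.294, 0.0, 0.003] turn [0.008, 0.004, -0.005] mm 88 deg 0.9
shift [0.0, -0.791, 0.759] turn [0.0, 0.0, 0.0] mm 329 deg 0.0
shift [0.357, -0.791, 0.759] turn [0.0, 0.0, 0.0] mm 346 deg 0.0
```

View pics/g5.png

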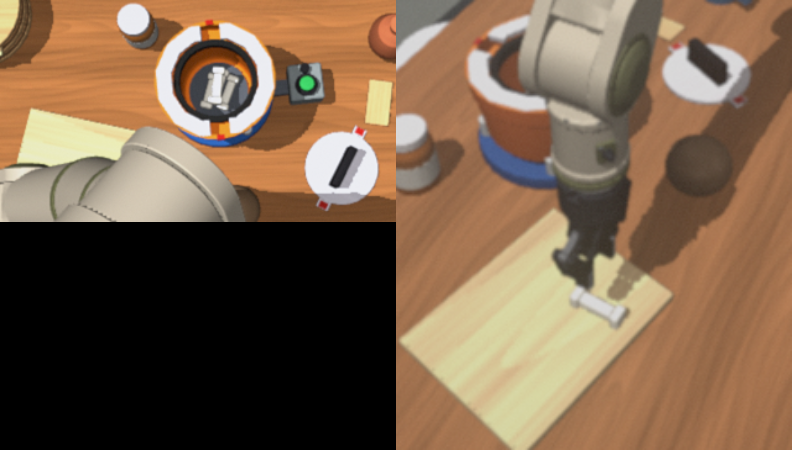

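Emit:
step_arm --steps '[[[0.15,0,0.003],[0,0,0],0],[[0.294,0,0.003],[0,0,0],0],[[0.294,0,0.003],[0,0,0],0],[[0.294,0,0.003],[0,0,0],-1],[[0.294,0,0.003],[0,0,0],-1],[[0.294,0,0.003],[0,0,0],-1],[[0.1,0,0],[0,0,0],-1],[[-0.1,0,0],[0,0,0],-1],[[-0.3,-0.05,0.06],[0,0,0],-1],[[-0.36,-0.15,0.16],[0,0,0],-1]]'

```text
time: 20.7
ee_pos: [0.4393, 0.28, 0.2939]
tool_rot: [0.711, 0.014, 0.703, -0.006]
contact_force: [0.8, -0.4, -1.5]
grip_width: 0.0153
```

```bash
python3 - <<'E'
from h import *
r=rot(np.radians(87.5));plan([(.617,.088,.285),(.617,.088,.188)],r)
E
```

```text
shift [0.03, -0.623, 0.61] turn [0.01, 0.008, -0.007] mm 262 deg 1.3
shift [0.353, -0.627, 0.606] turn [0.01, 0.008, -0.007] mm 282 deg 1.3
```

Emit:
step_arm --steps '[[[0,-0.15,0.15],[0,0,0],-1],[[0,-0.31,0.3],[0,0,0],-1],[[0,-0.47,0.46],[0,0,0],-1],[[0.03,-0.625,0.61],[0,0,0],-1],[[0.03,-0.625,0.61],[0,0,0],-1],[[0.2,-0.625,0.61],[0,0,0],-1],[[0.353,-0.625,0.61],[0,0,0],-1],[[0.353,-0.625,0.61],[0,0,0],-1],[[0.353,-0.625,0.61],[0,0,0],-0.2],[[0.353,-0.625,0.61],[0,0,0],-0.2]]'

```text
time: 21.95
ee_pos: [0.6181, 0.0887, 0.1894]
tool_rot: [0.712, 0.014, 0.702, -0.006]
contact_force: [-0.3, 0.9, 0.1]
grip_width: 0.0341
```

Emit:
step_arm --steps '[[[-0.2,0,0],[0,0,0],-0.2],[[-0.4,0,0],[0,0,0],-0.2],[[-0.5,0,0],[0,0,0],0],[[-0.5,0,0],[0,0,0],0]]'

```text
time: 22.45
ee_pos: [0.6165, 0.0873, 0.3427]
tool_rot: [0.713, 0.014, 0.701, -0.006]
contact_force: [0.9, 0.5, -1.1]
grip_width: 0.0426
```

```bash
python3 - <<'E'
from h import *
p,r,s=cur();print(p,s["joint_pos"].round(3))
d=np.radians(7);D=np.array([np.cos(d),np.sin(d),0]);C=np.array([.616,.076,0])
plan([C+D*.048+[0,0,.345],C+D*.048+[0,0,.345]],[rot(d+np.pi/2,np.radians(25),d+np.pi/2),rot(d+np.pi/2,np.radians(50),d+np.pi/2)])
E
```

```text
[0.61653843 0.08731567 0.34269611] [ 0.341  0.559 -0.872  1.778  0.495  1.016  0.826]
shift [-0.005, -0.014, 0.158] turn [-0.093, 0.289, -0.028] mm 47 deg 27.5
shift [-0.005, -0.014, 0.158] turn [-0.087, 0.567, -0.048] mm 47 deg 51.8
```

Emit:
step_arm --steps '[[[0,0,0.16],[-0.09,0.15,-0.02],0],[[0,0,0.16],[-0.09,0.289,-0.03],0],[[0,0,0.16],[-0.09,0.4,-0.04],0],[[0,0,0.16],[-0.09,0.5,-0.045],0],[[0,0,0.16],[-0.087,0.567,-0.048],0],[[0,0,0.16],[-0.087,0.567,-0.048],0],[[0,0,0.16],[-0.087,0.567,-0.048],0]]'

```text
time: 23.32
ee_pos: [0.653, 0.0869, 0.3228]
tool_rot: [0.353, -0.066, 0.933, 0.016]
contact_force: [0.3, 0.9, -1.7]
grip_width: 0.0429
```

```bash
python3 - <<'E'
from h import *
p,r,s=cur();print(p,s["joint_pos"].round(3))
d=np.radians(7);D=np.array([np.cos(d),np.sin(d),0]);C=np.array([.616,.076,0])
plan([C+D*.048+[0,0,.345]],[rot(d+np.pi/2,np.radians(50),d+np.pi/2)])
c=camera("top");x=cv2.resize(c["color"][125:245,215:375,::-1],None,fx=5,fy=5);cv2.imwrite("pics/b5.png",x)
E
```

```text
[0.65304056 0.0869069  0.3228106 ] [-0.194  0.819 -0.017  1.31  -0.036  1.86   1.492]
shift [-0.073, -0.023, -0.034] turn [-0.002, 0.015, 0.012] mm 25 deg 1.8
```

```bash
cat > kin.py <<'E'
from h import *
from scipy.optimize import least_squares
import itertools
Rz=lambda a:R.from_euler('z',a); Ry=lambda a:R.from_euler('y',a)
def fk(q,L,s):
    # L: h,L1,L2,L3, e (elbow offset), w (wrist offset)
    r=Rz(s[0]*q[0]);p=np.array([0,0,L[0]])
    r=r*Ry(q[1])*Rz(s[1]*q[2]);p=p+r.apply([L[4],0,L[1]])
    r=r*Ry(q[3]);p=p+r.apply([L[6],0,0]);r=r*Rz(s[2]*q[4]);p=p+r.apply([0,0,L[2]])
    r=r*Ry(q[5]);p=p+r.apply([L[5],0,L[3]]);r=r*Rz(s[3]*q[6])
    return p,r   # tool x = r z
data=[([1.16928,.60014,-.00252,1.60009,.00183,.94289,-.07979],[.23124,-.68678,.30302],[-.11384,-.69765,-.11488,.69795]),
([.341,.559,-.872,1.778,.495,1.016,.826],[.61654,.08731,.3427],[.713,.014,.701,-.006]),
([-.194,.819,-.017,1.31,-.036,1.86,1.492],[.65304,.08691,.32281],[.353,-.066,.933,.016])]
if __name__=="__main__":
    for s in itertools.product([-1],[1,-1],[1,-1],[1,-1]):
        Q=[R.from_quat([q[1],q[2],q[3],q[0]]) for _,_,q in data]
        rel=[ (fk(j,np.zeros(7),s)[1].inv()*o) for (j,_,_),o in zip(data,Q)]
        e=max((rel[0].inv()*k).magnitude() for k in rel)
        f=lambda L:np.concatenate([fk(j,L,s)[0]-p for j,p,_ in data]+[1e-2*L[4:]])
        g=least_squares(f,[.3,.4,.4,.2,0,0,0]);print(s,"roterr",round(e,3),"L",g.x.round(3),"res",np.abs(f(g.x)[:9]).max().round(4),rel[0].as_matrix().round(2).tolist() if e<.1 else "")
E
python3 kin.py
```

```text
(-1, 1, 1, 1) roterr 3.092 L [ 0.009  2.908  0.546  0.998 -0.619  0.022  1.405] res 0.0514 
(-1, 1, 1, -1) roterr 2.108 L [ 0.009  2.908  0.546  0.998 -0.619  0.022  1.405] res 0.0514 
(-1, 1, -1, 1) roterr 3.11 L [-1.629  2.256 -0.032  0.688 -0.931 -0.078 -0.266] res 0.081 
(-1, 1, -1, -1) roterr 1.741 L [-1.629  2.256 -0.032  0.688 -0.931 -0.078 -0.266] res 0.081 
(-1, -1, 1, 1) roterr 3.121 L [-0.276  0.592  0.267  0.217 -0.162 -0.039 -0.46 ] res 0.0534 
(-1, -1, 1, -1) roterr 0.987 L [-0.276  0.592  0.267  0.217 -0.162 -0.039 -0.46 ] res 0.0534 
(-1, -1, -1, 1) roterr 3.14 L [ 0.14   0.647  0.39   0.234 -0.033 -0.005 -0.096] res 0.0536 
(-1, -1, -1, -1) roterr 0.002 L [ 0.14   0.647  0.39   0.234 -0.033 -0.005 -0.096] res 0.0536 [[0.0, -1.0, -0.0], [-0.0, 0.0, -1.0], [1.0, 0.0, -0.0]]
```

View pics/b5.png

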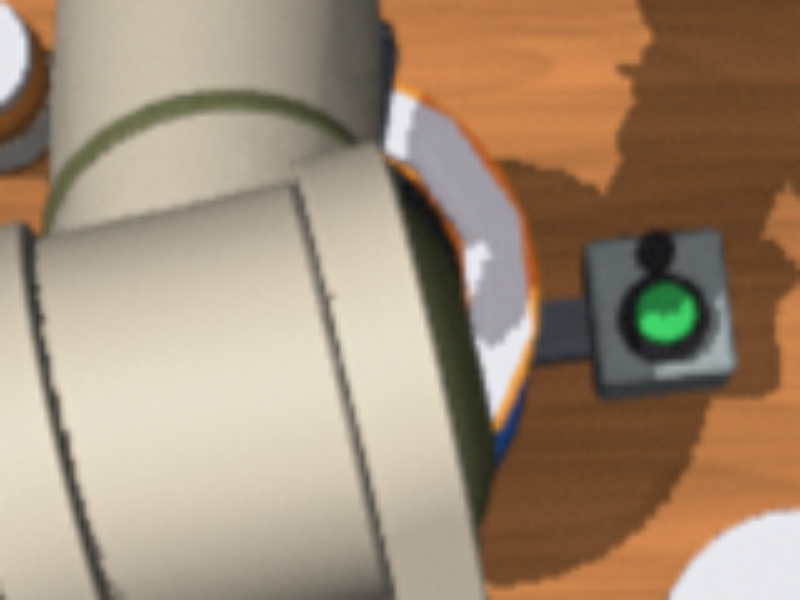

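```bash
cat >> h.py <<'E'
C=np.array([.616,.076,0.])
def grot(dd,a): d=np.radians(dd);return rot(d-np.pi/2,np.radians(a),d+np.pi/2)
def pour(th,phi,dd=97,back=-.02,lipz=.19):
    d=np.radians(dd);D=np.array([np.cos(d),np.sin(d),0]);t=np.radians(th)
    lip=C+D*back+[0,0,lipz];ear=lip-D*(.119*np.cos(t)+.043*np.sin(t))-np.array([0,0,-.119*np.sin(t)+.043*np.cos(t)])
    r=grot(dd,th-phi);return ear-r.apply([.054,0,0]),r
def steps(L,p0=None,r0=None):
    plan([x[0] for x in L],[x[1] for x in L],p0,r0)
E
python3 - <<'E'
from h import *
steps([(C+[0,0,.40],grot(97,0)),])
q=pour(85,25);steps([pour(t,25) for t in(105,118)],*q);print(q[0])
steps([q],C+[0,0,.40],grot(97,0))
E
```

```text
shift [-0.067, -0.018, -0.27] turn [0.934, -0.408, 0.431] mm 84 deg 99.6
shift [-0.131, 0.0, -0.1] turn [0.0, -0.222, -0.0] mm 49 deg 20.0
shift [-0.194, 0.0, -0.186] turn [0.0, -0.367, -0.0] mm 81 deg 33.0
[0.61922253 0.04975457 0.33179947]
shift [0.227, -0.0, 0.088] turn [-0.0, -0.667, -0.0] mm 73 deg 60.0
```

Emit:
step_arm --steps '[[[-0.1,-0.01,-0.2],[0.1,-0.04,0.04],0],[[-0.1,-0.018,-0.27],[0.2,-0.09,0.09],0],[[-0.1,-0.018,-0.27],[0.31,-0.135,0.14],0],[[-0.1,-0.018,-0.27],[0.42,-0.18,0.19],0],[[-0.1,-0.018,-0.27],[0.53,-0.23,0.24],0],[[-0.1,-0.018,-0.27],[0.64,-0.28,0.29],0],[[-0.1,-0.018,-0.27],[0.75,-0.33,0.34],0],[[-0.1,-0.018,-0.27],[0.86,-0.38,0.39],0],[[-0.067,-0.018,-0.27],[0.934,-0.408,0.431],0],[[-0.067,-0.018,-0.27],[0.934,-0.408,0.431],0]]'

```text
time: 24.62
ee_pos: [0.6144, 0.0772, 0.399]
tool_rot: [0.529, 0.469, 0.529, -0.469]
contact_force: [-0.6, 0.5, -0.1]
grip_width: 0.0427
```

```bash
python3 -c "
from h import *
p,r,s=cur();print(p.tolist(),s['tool_rot'].round(4).tolist(),s['joint_pos'].round(4).tolist());steps([pour(85,25)])"
```

```text
[0.6144017195140197, 0.0772137279770414, 0.3990076261606248] [0.5292, 0.4685, 0.5292, -0.4694] [-0.514, 0.4003, 0.4285, 1.76, -0.1897, 1.0231, 0.1046]
shift [0.224, 0.005, 0.093] turn [-0.001, -0.666, 0.001] mm 73 deg 59.9
```

Emit:
step_arm --steps '[[[0.04,0,0.02],[0,-0.11,0],0],[[0.08,0,0.04],[0,-0.22,0],0],[[0.12,0,0.05],[0,-0.33,0],0],[[0.16,0,0.06],[0,-0.44,0],0],[[0.2,0,0.08],[0,-0.55,0],0],[[0.227,0,0.088],[0,-0.667,0],0],[[0.227,0,0.088],[0,-0.667,0],0]]'

```text
time: 25.5
ee_pos: [0.6171, 0.0542, 0.3259]
tool_rot: [0.724, 0.167, 0.195, -0.64]
contact_force: [-0.0, -0.3, -0.1]
grip_width: 0.0429
```

```bash
python3 -c "
from h import *
p,r,s=cur();print(p.tolist(),s['tool_rot'].round(4).tolist(),s['joint_pos'].round(4).tolist());steps([pour(85,25),pour(105,25),pour(118,25)])"
```

```text
[0.6170885747292444, 0.054153708893489694, 0.32593125360981434] [0.7242, 0.1667, 0.1954, -0.6399] [-1.0283, 0.8033, 0.8603, 1.8987, 0.5678, 0.9516, -0.5575]
shift [0.004, 0.005, 0.025] turn [0.006, 0.003, 0.001] mm 8 deg 0.6
shift [-0.127, 0.006, -0.075] turn [0.006, -0.22, -0.0] mm 44 deg 19.8
shift [-0.191, 0.007, -0.161] turn [0.006, -0.364, -0.001] mm 75 deg 32.8
```

Good so far; continue the dry run to the final tilt.

Emit:
step_arm --steps '[[[-0.06,0,-0.03],[0,-0.11,0],0],[[-0.127,0,-0.075],[0,-0.22,0],0],[[-0.16,0,-0.12],[0,-0.3,0],0],[[-0.191,0,-0.161],[0,-0.364,0],0],[[-0.191,0,-0.161],[0,-0.364,0],0],[[-0.191,0,-0.161],[0,-0.364,0],0]]'

```text
time: 26.25
ee_pos: [0.608, 0.1255, 0.3136]
tool_rot: [0.749, -0.018, -0.015, -0.662]
contact_force: [-0.9, -0.7, 0.6]
grip_width: 0.0426
```

```bash
python3 -c "
from h import *
p,r,s=cur();print(p.tolist(),s['tool_rot'].round(4).tolist(),s['joint_pos'].round(4).tolist());steps([pour(118,25),pour(128,25),(C+[0,0,.40],grot(97,0))])"
```

```text
[0.6080112629136482, 0.1254785270394633, 0.31358347928892305] [0.7491, -0.0185, -0.0154, -0.662] [-1.195, 1.1525, 0.9851, 1.859, 0.707, 1.1674, -0.7311]
shift [-0.006, 0.006, -0.004] turn [0.005, -0.003, -0.001] mm 3 deg 0.5
shift [-0.075, 0.007, -0.048] turn [0.005, -0.114, -0.001] mm 27 deg 10.3
shift [0.18, 0.004, 0.28] turn [0.004, 1.03, 0.003] mm 100 deg 92.7
```

```bash
python3 - <<'E'
from h import *
T=camera("top");S=camera("side");h=cv2.cvtColor(T["color"],cv2.COLOR_RGB2HSV)
print("rimC",onz(T,335+659/4.7,190+152/4.7,.095),"end",onz(T,335+595/4.7,190+300/4.7,.082))
b=(h[...,0]>98)&(h[...,0]<118)&(h[...,1]>110)&(h[...,2]>120);b[:190]=0;b[265:]=0;b[:,:440]=0;b[:,505:]=0
n,l,st,ce=cv2.connectedComponentsWithStats(b.astype(np.uint8));print(st[1:].tolist(),ce[1:].round(1).tolist())
ys,xs=np.where(b);hull=cv2.convexHull(np.stack([xs,ys],1));
m=np.array([(u,v) for u,v in zip(xs,ys) if v<236]);print("rim ell",cv2.fitEllipse(cv2.convexHull(m.astype(np.int32))),onz(T,*cv2.fitEllipse(cv2.convexHull(m.astype(np.int32)))[0],.095))
e=np.array([(u,v) for u,v in zip(xs,ys) if v>243]);print("ear tip bright mean",e.mean(0),e.min(0),e.max(0),onz(T,*e.mean(0),.082))
a=T["color"][190:270,435:510,::-1];c=S["color"][165:235,330:410,::-1]
cv2.imwrite("pics/mug2.png",np.hstack([cv2.resize(a,(400,427),interpolation=cv2.INTER_CUBIC),cv2.copyMakeBorder(cv2.resize(c,(400,350),interpolation=cv2.INTER_CUBIC),0,77,0,0,0)]))
E
```

```text
rimC [ 0.52421839 -0.40614311  0.095     ] end [ 0.44960294 -0.37258899  0.082     ]
[[454, 205, 39, 49, 404], [474, 232, 2, 1, 2]] [[467.8, 230.4], [474.5, 232.0]]
rim ell ((474.3147888183594, 222.01710510253906), (34.7175407409668, 36.32821273803711), 107.30277252197266) [ 0.52506359 -0.40400496  0.095     ]
ear tip bright mean [460.80487805 247.36585366] [454 244] [467 253] [ 0.46540815 -0.37154403  0.082     ]
```

View pics/mug2.png

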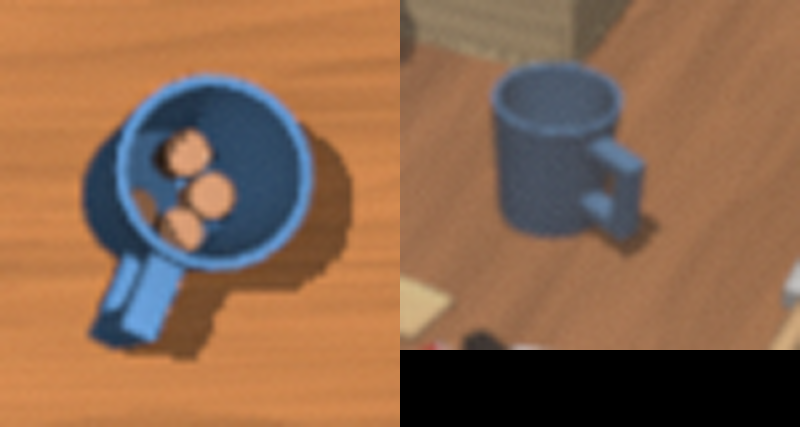

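```bash
python3 - <<'E'
from h import *
T=camera("top");S=camera("side")
u=(435+138/5.33,190+337/5.33);v=(330+(629-400)/5,165+168/5)
e=onz(T,*u,.082);r=np.array([.5247,-.4055,.095]);print(e,"tri",tri(T,u,S,v));d=(e-r)[:2];print(np.linalg.norm(d),np.degrees(np.arctan2(d[1],d[0])))
rs=(330+(556-400)/5,165+102/5);print("rim tri",tri(T,(475,222.2),S,rs))
E
```

```text
[ 0.4511162  -0.37095178  0.082     ] tri (array([ 0.45566376, -0.37089337,  0.07722818]), np.float64(0.008941679606604693))
0.08129056200957924 154.84954438592482
rim tri (array([ 0.5267956 , -0.4076344 ,  0.08755067]), np.float64(0.0027004723542207267))
```

```bash
cat >> h.py <<'E'
EAR=np.array([.4577,-.3740,.058]);PHI=25
def mugpose(dd,ear,th=0,phi=25): r=grot(dd,th-phi);return np.array(ear)-r.apply([.054,0,0]),r
E
python3 - <<'E'
from h import *
A=(C+[0,0,.40],grot(97,0));M=(np.array([.54,-.12,.36]),grot(36,-10));g=mugpose(-25,EAR);P=(g[0]-g[1].apply([.10,0,0]),g[1])
p,r,s=cur()
steps([A]);steps([M],*A);steps([P],*M);steps([g],*P)
E
```

```text
shift [0.183, 0.004, 0.279] turn [0.004, 1.031, 0.002] mm 100 deg 92.8
shift [0.133, -0.331, 0.618] turn [0.676, 0.1, 0.059] mm 214 deg 61.7
shift [0.39, 0.334, 0.906] turn [0.648, 0.151, 0.204] mm 312 deg 62.6
shift [0.333, -0.0, 0.0] turn [0.0, 0.0, 0.0] mm 100 deg 0.0
```

Emit:
step_arm --steps '[[[0,0,0.1],[0,0.11,0],0],[[0,0,0.2],[0,0.22,0],0],[[0,0,0.28],[0,0.33,0],0],[[0.05,0,0.28],[0,0.44,0],0],[[0.1,0,0.28],[0,0.55,0],0],[[0.15,0,0.28],[0,0.66,0],0],[[0.18,0,0.28],[0,0.77,0],0],[[0.18,0,0.28],[0,0.88,0],0],[[0.18,0,0.28],[0,1,0],0],[[0.18,0,0.28],[0,1,0],0]]'

```text
time: 27.7
ee_pos: [0.6146, 0.0717, 0.4022]
tool_rot: [0.54, 0.457, 0.516, -0.483]
contact_force: [0.3, -1.1, -0.3]
grip_width: 0.0427
```

Emit:
step_arm --steps '[[[0.02,-0.05,0.1],[0.11,0.02,0.01],0],[[0.05,-0.1,0.2],[0.22,0.04,0.02],0],[[0.07,-0.16,0.3],[0.33,0.06,0.03],0],[[0.1,-0.22,0.4],[0.44,0.08,0.04],0],[[0.12,-0.28,0.5],[0.55,0.1,0.05],0],[[0.133,-0.33,0.618],[0.676,0.12,0.06],0],[[0.133,-0.33,0.618],[0.676,0.12,0.06],0]]'

```text
time: 28.58
ee_pos: [0.5363, -0.1274, 0.3717]
tool_rot: [0.207, 0.731, 0.224, -0.611]
contact_force: [-0.2, 0.7, 0.3]
grip_width: 0.0424
```

```bash
python3 -c "
from h import *
p,r,s=cur();print(p.tolist(),s['joint_pos'].round(3).tolist());g=mugpose(-25,EAR);P=(g[0]-g[1].apply([.10,0,0]),g[1]);print(P[0]);steps([P])"
```

```text
[0.5362850444085538, -0.1273611676976067, 0.37171509281720677] [-0.373, 0.334, 0.738, 2.022, -0.486, 0.802, -0.296]
[ 0.39871458 -0.34649465  0.1975714 ]
shift [0.446, 0.313, 0.885] turn [0.647, 0.144, 0.185] mm 312 deg 62.0
```

Emit:
step_arm --steps '[[[0.06,0.05,0.13],[0.11,0.02,0.03],0],[[0.12,0.1,0.26],[0.21,0.05,0.06],0],[[0.2,0.15,0.4],[0.32,0.07,0.09],0],[[0.26,0.2,0.54],[0.43,0.1,0.12],0],[[0.34,0.25,0.7],[0.54,0.12,0.155],0],[[0.446,0.313,0.885],[0.647,0.144,0.185],0],[[0.446,0.313,0.885],[0.647,0.144,0.185],0],[[0.446,0.313,0.885],[0.647,0.144,0.185],0]]'

```text
time: 29.58
ee_pos: [0.407, -0.3649, 0.2299]
tool_rot: [-0.128, 0.81, -0.174, -0.545]
contact_force: [-0.6, 0.6, -0.4]
grip_width: 0.0431
```

```bash
python3 -c "
from h import *
p,r,s=cur();print(p.tolist(),s['joint_pos'].round(3).tolist());g=mugpose(-25,EAR);P=(g[0]-g[1].apply([.10,0,0]),g[1]);steps([P,g])"
```

```text
[0.40703959901027675, -0.36490959322703265, 0.2298907638403978] [0.697, 0.438, -0.028, 2.281, -1.042, 0.106, -0.314]
shift [0.082, -0.042, 0.088] turn [-0.004, 0.035, 0.01] mm 38 deg 3.3
shift [0.414, -0.037, 0.07] turn [-0.004, 0.035, 0.01] mm 127 deg 3.3
```

```bash
sed -i 's/^EAR=.*/EAR=np.array([.4577,-.3740,.060]);PHI=12/; s/phi=25/phi=12/' h.py; python3 -c "
from h import *
g=mugpose(-25,EAR);P=(g[0]-g[1].apply([.07,0,0]),g[1]);print(P[0],g[0]);steps([P,g])"
```

```text
[ 0.43433443 -0.36310446  0.1812903 ] [ 0.44752467 -0.36925517  0.11281997]
shift [0.181, -0.041, -0.014] turn [-0.002, -0.11, 0.011] mm 56 deg 9.9
shift [0.411, -0.037, 0.026] turn [-0.002, -0.11, 0.011] mm 124 deg 9.9
```

Emit:
step_arm --steps '[[[0.08,-0.041,-0.014],[0,-0.11,0.01],0.1],[[0.18,-0.041,-0.014],[0,-0.11,0.01],0.1],[[0.18,-0.041,-0.014],[0,-0.11,0.01],0.1],[[0.18,-0.041,-0.014],[0,-0.11,0.01],0.1]]'

```text
time: 30.08
ee_pos: [0.4356, -0.3611, 0.1815]
tool_rot: [-0.136, 0.759, -0.167, -0.615]
contact_force: [-0.4, 0.3, 0.7]
grip_width: 0.0473
```

```bash
python3 -c "
from h import *
p,r,s=cur();print(p.tolist(),s['joint_pos'].round(3).tolist());g=mugpose(-25,EAR);steps([g])
S=camera('side');cv2.imwrite('pics/mg.png',cv2.resize(S['color'][120:270,300:460,::-1],None,fx=4,fy=4))"
```

```text
[0.43556719632224083, -0.36105795705597343, 0.18148736453578096] [0.367, 0.575, 0.35, 2.201, -0.911, 0.296, -0.495]
shift [0.234, 0.008, 0.001] turn [0.001, 0.0, 0.001] mm 70 deg 0.2
```

View pics/mg.png

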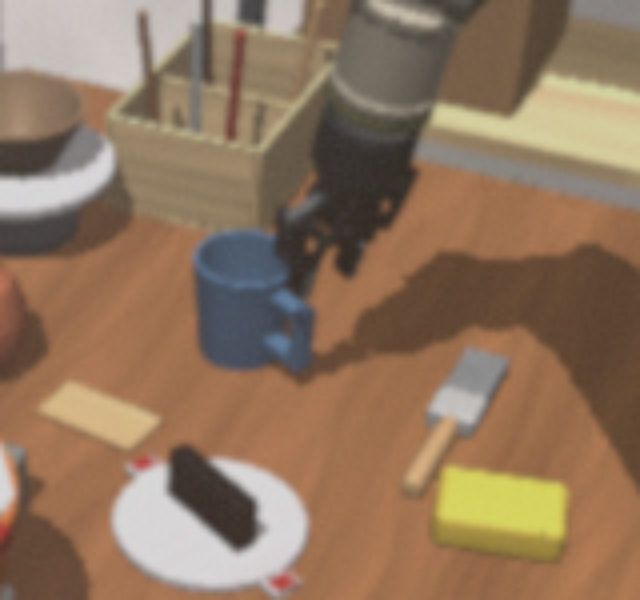

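Emit:
step_arm --steps '[[[0.08,0.008,0],[0,0,0],0.1],[[0.16,0.008,0],[0,0,0],0.1],[[0.2,0.008,0],[0,0,0],0.1],[[0.234,0.008,0],[0,0,0],0.1],[[0.234,0.008,0],[0,0,0],0.1]]'

```text
time: 30.75
ee_pos: [0.4467, -0.3702, 0.1135]
tool_rot: [-0.137, 0.759, -0.168, -0.614]
contact_force: [1.3, -0.3, -0.5]
grip_width: 0.0467
```

```bash
python3 -c "
from h import *
p,r,s=cur();print(p.tolist(),s['joint_pos'].round(3).tolist(),s['contact_force']);g=mugpose(-25,EAR);steps([g])"
```

```text
[0.4467054895227482, -0.3702238784998885, 0.11354285417979579] [0.546, 0.682, 0.095, 2.191, -1.001, 0.118, -0.407] [ 1.34212474 -0.26036043 -0.46647306]
shift [0.003, -0.004, -0.001] turn [-0.001, -0.0, 0.001] mm 1 deg 0.2
```

Close and lift.

Emit:
step_arm --steps '[[[0,0,0],[0,0,0],-0.3],[[0,0,0],[0,0,0],-0.6],[[0,0,0],[0,0,0],-1],[[0,0,0],[0,0,0],-1],[[0,0,0],[0,0,0],-1],[[-0.05,0,0],[0,0,0],-1],[[-0.1,0,0],[0,0,0],-1],[[-0.1,0,0],[0,0,0],-1]]'

```text
time: 31.75
ee_pos: [0.4412, -0.3673, 0.1436]
tool_rot: [-0.137, 0.759, -0.168, -0.614]
contact_force: [0.3, 0.4, -3.5]
grip_width: 0.0172
```

```bash
python3 -c "
from h import *
p,r,s=cur();print(p.tolist(),s['joint_pos'].round(3).tolist(),s['contact_force'],s['ft_torque'])
P=[mugpose(-25,(.46,-.35,.30)),mugpose(36,(.52,-.2,.36)),mugpose(97,(.627,-.06,.36))]
steps([P[0]]);steps([P[1]],*P[0]);steps([P[2]],*P[1])
for t in(60,80,118):print(t,pour(t,12)[0],(pour(t,12)[0]+pour(t,12)[1].apply([.054,0,0])))
"
```

```text
[0.4411568511707074, -0.3673488026048128, 0.14355434235214562] [0.473, 0.632, 0.205, 2.198, -0.968, 0.197, -0.439] [ 0.25732933  0.3827726  -3.54768506] [ 0.23896466  0.59713985 -0.00912299]
shift [-0.683, -0.08, -0.141] turn [-0.0, -0.001, 0.001] mm 211 deg 0.1
shift [-0.198, -0.505, -0.031] turn [-0.663, 0.0, -0.141] mm 163 deg 61.0
shift [0.121, -0.135, -0.569] turn [-0.663, 0.0, -0.141] mm 179 deg 61.0
60 [ 6.25336322e-01 -3.82378922e-05  3.07690076e-01] [ 0.63022692 -0.03986894  0.27155702]
80 [0.62001473 0.04330261 0.31995401] [ 0.62611648 -0.00639212  0.29972525]
118 [0.60992987 0.12543724 0.30037362] [0.61625588 0.07391602 0.31525804]
```

Emit:
step_arm --steps '[[[-0.1,-0.01,-0.02],[0,0,0],-1],[[-0.22,-0.02,-0.04],[0,0,0],-1],[[-0.34,-0.04,-0.07],[0,0,0],-1],[[-0.46,-0.05,-0.1],[0,0,0],-1],[[-0.58,-0.07,-0.12],[0,0,0],-1],[[-0.683,-0.08,-0.14],[0,0,0],-1],[[-0.683,-0.08,-0.14],[0,0,0],-1]]'

```text
time: 32.62
ee_pos: [0.4503, -0.3451, 0.3539]
tool_rot: [-0.136, 0.76, -0.167, -0.613]
contact_force: [-0.3, -0.3, -3.9]
grip_width: 0.0171
```

Emit:
step_arm --steps '[[[-0.03,-0.07,0],[-0.09,0,-0.02],-1],[[-0.06,-0.14,0],[-0.18,0,-0.04],-1],[[-0.09,-0.21,0],[-0.27,0,-0.057],-1],[[-0.12,-0.28,-0.01],[-0.36,0,-0.077],-1],[[-0.15,-0.36,-0.02],[-0.46,0,-0.098],-1],[[-0.18,-0.43,-0.03],[-0.56,0,-0.119],-1],[[-0.198,-0.505,-0.03],[-0.663,0,-0.141],-1],[[-0.198,-0.505,-0.03],[-0.663,0,-0.141],-1]]'

```text
time: 33.62
ee_pos: [0.5113, -0.2047, 0.4125]
tool_rot: [0.196, 0.74, 0.242, -0.597]
contact_force: [-0.2, -0.7, -4.0]
grip_width: 0.0171
```

```bash
python3 -c "
from h import *
p,r,s=cur();print(p.tolist(),s['joint_pos'].round(3).tolist(),s['contact_force'])
steps([mugpose(97,(.63,-.06,.36))]);steps([pour(45,12,lipz=.2)],*mugpose(97,(.63,-.06,.36)))
"
```

```text
[0.5112627323029498, -0.20471312342034712, 0.41248579433355964] [-0.028, 0.261, 0.497, 1.95, -0.401, 0.899, -0.247] [-0.18304474 -0.74437839 -3.9750638 ]
shift [0.123, -0.122, -0.573] turn [-0.66, -0.002, -0.142] mm 180 deg 60.7
shift [0.401, 0.009, -0.061] turn [0.0, -0.5, -0.0] mm 122 deg 45.0
```

Emit:
step_arm --steps '[[[0.02,-0.02,-0.08],[-0.09,0,-0.02],-1],[[0.04,-0.04,-0.16],[-0.18,0,-0.04],-1],[[0.055,-0.055,-0.24],[-0.27,0,-0.058],-1],[[0.07,-0.07,-0.32],[-0.36,0,-0.077],-1],[[0.09,-0.09,-0.41],[-0.46,0,-0.098],-1],[[0.11,-0.11,-0.49],[-0.56,0,-0.12],-1],[[0.123,-0.122,-0.573],[-0.66,0,-0.142],-1],[[0.123,-0.122,-0.573],[-0.66,0,-0.142],-1]]'

```text
time: 34.62
ee_pos: [0.6325, -0.0699, 0.4104]
tool_rot: [0.471, 0.515, 0.584, -0.416]
contact_force: [-0.4, 0.0, -4.8]
grip_width: 0.017
```

```bash
python3 -c "
from h import *
p,r,s=cur();print(p.tolist(),s['joint_pos'].round(3).tolist(),s['contact_force'])
q=pour(70,12,lipz=.2);steps([pour(45,12,lipz=.21),q])
steps([pour(t,12,lipz=.195) for t in (80,90,100,110,118)],*q)
"
```

```text
[0.6324939384957405, -0.06989423797672781, 0.41041769546861345] [-0.039, 0.422, 0.211, 1.673, -0.321, 1.136, 0.429] [-0.39348546  0.01377016 -4.77201897]
shift [0.36, 0.005, -0.064] turn [0.002, -0.502, -0.0] mm 110 deg 45.2
shift [0.34, 0.005, -0.238] turn [0.002, -0.78, -0.001] mm 125 deg 70.2
shift [-0.062, -0.0, -0.042] turn [-0.0, -0.111, 0.0] mm 22 deg 10.0
shift [-0.127, 0.0, -0.081] turn [0.0, -0.222, 0.0] mm 45 deg 20.0
shift [-0.184, -0.0, -0.131] turn [0.0, -0.333, 0.0] mm 68 deg 30.0
shift [-0.231, -0.0, -0.19] turn [0.0, -0.444, 0.0] mm 90 deg 40.0
shift [-0.261, -0.0, -0.243] turn [0.0, -0.533, 0.0] mm 107 deg 48.0
```

```bash
python3 -c "
from h import *
def lz(t,ez):
    t=np.radians(t);return ez-.119*np.sin(t)+.043*np.cos(t)
q=pour(75,12,lipz=lz(75,.32));L=[(30,.335),(45,.325),(60,.32),(75,.32)]
steps([pour(t,12,lipz=lz(t,e)) for t,e in L])
print()
steps([pour(t,12,lipz=lz(t,.318)) for t in (80,85,90,95,100,106,112,118)],*q)
"
```

```text
shift [0.092, 0.005, -0.045] turn [0.002, -0.336, 0.0] mm 31 deg 30.2
shift [0.16, 0.005, -0.107] turn [0.002, -0.502, -0.0] mm 58 deg 45.2
shift [0.226, 0.005, -0.19] turn [0.002, -0.669, -0.0] mm 89 deg 60.2
shift [0.287, 0.006, -0.288] turn [0.002, -0.836, -0.001] mm 122 deg 75.2

shift [-0.024, 0.0, -0.036] turn [-0.0, -0.056, 0.0] mm 13 deg 5.0
shift [-0.051, 0.0, -0.066] turn [0.0, -0.111, -0.0] mm 25 deg 10.0
shift [-0.078, 0.0, -0.097] turn [0.0, -0.167, 0.0] mm 37 deg 15.0
shift [-0.105, -0.0, -0.128] turn [0.0, -0.222, 0.0] mm 50 deg 20.0
shift [-0.131, 0.0, -0.159] turn [-0.0, -0.278, -0.0] mm 62 deg 25.0
shift [-0.161, 0.0, -0.195] turn [0.0, -0.344, 0.0] mm 76 deg 31.0
shift [-0.19, 0.0, -0.231] turn [0.0, -0.411, 0.0] mm 90 deg 37.0
shift [-0.217, -0.0, -0.265] turn [0.0, -0.478, 0.0] mm 103 deg 43.0
```

Emit:
step_arm --steps '[[[0.03,0,-0.01],[0,-0.11,0],-1],[[0.06,0,-0.025],[0,-0.22,0],-1],[[0.092,0.005,-0.045],[0,-0.336,0],-1],[[0.125,0.005,-0.075],[0,-0.42,0],-1],[[0.16,0.005,-0.107],[0,-0.502,0],-1],[[0.193,0.005,-0.148],[0,-0.585,0],-1],[[0.226,0.005,-0.19],[0,-0.669,0],-1],[[0.256,0.005,-0.238],[0,-0.75,0],-1],[[0.287,0.005,-0.288],[0,-0.836,0],-1],[[0.287,0.005,-0.288],[0,-0.836,0],-1]]'

```text
time: 35.88
ee_pos: [0.6208, 0.0348, 0.341]
tool_rot: [0.73, 0.153, 0.177, -0.643]
contact_force: [0.1, 0.8, -3.1]
grip_width: 0.017
```

```bash
python3 -c "
from h import *
p,r,s=cur();print(p.tolist(),s['joint_pos'].round(3).tolist(),s['contact_force'])
def lz(t,ez):
    t=np.radians(t);return ez-.119*np.sin(t)+.043*np.cos(t)
steps([pour(t,12,lipz=lz(t,.316)) for t in (75,90,100,112,118)])
S=camera('side');cv2.imwrite('pics/pr.png',cv2.resize(S['color'][100:320,180:420,::-1],None,fx=2.7,fy=2.7))
"
```

```text
[0.6207754566320176, 0.034795153943070124, 0.3409900384813604] [-0.945, 0.741, 0.729, 1.902, 0.725, 1.033, -0.68] [ 0.09571826  0.83016501 -3.08142829]
shift [0.009, 0.001, 0.003] turn [0.004, -0.0, -0.002] mm 3 deg 0.4
shift [-0.072, 0.002, -0.088] turn [0.003, -0.167, -0.003] mm 34 deg 15.0
shift [-0.125, 0.002, -0.15] turn [0.003, -0.278, -0.003] mm 59 deg 25.0
shift [-0.184, 0.003, -0.222] turn [0.003, -0.411, -0.003] mm 86 deg 37.0
shift [-0.211, 0.003, -0.257] turn [0.003, -0.478, -0.003] mm 100 deg 43.0
```

View pics/pr.png

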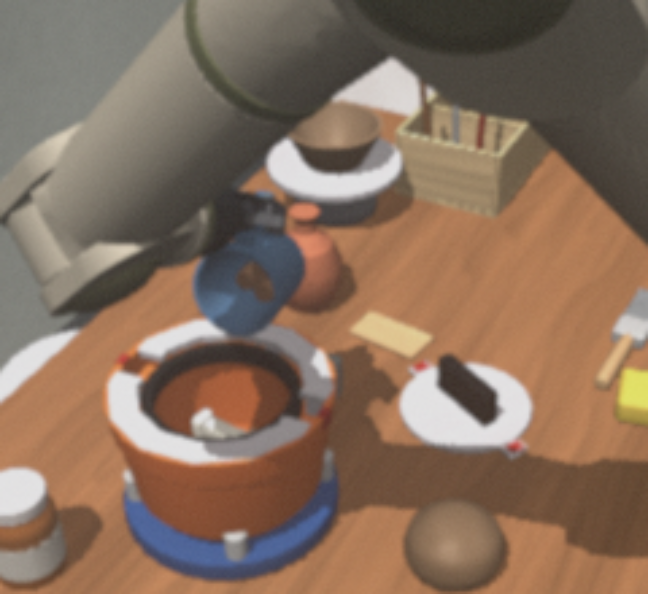

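Emit:
step_arm --steps '[[[-0.024,0,-0.03],[0,-0.055,0],-1],[[-0.048,0,-0.06],[0,-0.11,0],-1],[[-0.072,0,-0.088],[0,-0.167,0],-1],[[-0.1,0,-0.12],[0,-0.222,0],-1],[[-0.125,0,-0.15],[0,-0.278,0],-1],[[-0.145,0,-0.174],[0,-0.32,0],-1],[[-0.165,0,-0.198],[0,-0.366,0],-1],[[-0.184,0,-0.222],[0,-0.411,0],-1],[[-0.211,0,-0.257],[0,-0.478,0],-1],[[-0.211,0,-0.257],[0,-0.478,0],-1]]'

```text
time: 37.17
ee_pos: [0.6099, 0.1219, 0.302]
tool_rot: [0.742, -0.092, -0.102, -0.656]
contact_force: [0.2, -0.3, -2.9]
grip_width: 0.0171
```

Emit:
step_arm --steps '[[[0,0,0],[0,0,0],-1],[[0,0,0],[0,0,0],-1],[[0,0,0],[0,0,0],-1],[[0,0,0],[0,0,0],-1]]'

```text
time: 37.67
ee_pos: [0.6099, 0.1217, 0.3024]
tool_rot: [0.742, -0.091, -0.101, -0.656]
contact_force: [0.4, -0.0, -4.0]
grip_width: 0.0173
```

```bash
python3 -c "
from h import *
p,r,s=cur();print(p.tolist(),s['joint_pos'].round(3).tolist(),s['contact_force'])
def lz(t,ez):
    t=np.radians(t);return ez-.119*np.sin(t)+.043*np.cos(t)
steps([pour(t,12,lipz=lz(t,.316)) for t in (118,125)])
S=camera('side');cv2.imwrite('pics/pr2.png',cv2.resize(S['color'][100:320,180:420,::-1],None,fx=2.7,fy=2.7))
"
```

```text
[0.6099440324152479, 0.12173055581102574, 0.30242317313415723] [-1.132, 1.203, 0.867, 1.863, 0.876, 1.341, -0.914] [ 0.37965971 -0.03899744 -3.95760581]
shift [-0.013, 0.001, -0.001] turn [0.001, -0.004, -0.001] mm 4 deg 0.3
shift [-0.06, 0.002, -0.009] turn [0.001, -0.081, -0.001] mm 18 deg 7.3
```

View pics/pr2.png

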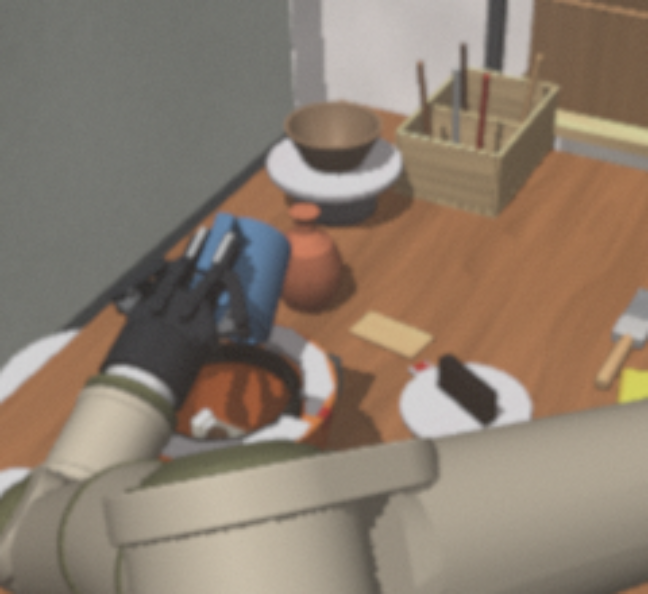

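Emit:
step_arm --steps '[[[-0.06,0,-0.009],[0,-0.09,0],-1],[[-0.06,0,-0.009],[0,-0.09,0],-1],[[-0.03,0,0.0],[0,-0.04,0],-1],[[-0.06,0,-0.009],[0,-0.1,0],-1],[[-0.03,0,0.0],[0,-0.04,0],-1],[[-0.06,0,-0.009],[0,-0.1,0],-1],[[-0.06,0,-0.009],[0,-0.1,0],-1],[[-0.06,0,-0.009],[0,-0.1,0],-1],[[-0.06,0,-0.009],[0,-0.1,0],-1]]'

```text
time: 38.85
ee_pos: [0.6079, 0.138, 0.2955]
tool_rot: [0.732, -0.142, -0.159, -0.647]
contact_force: [0.5, -0.7, -1.8]
grip_width: 0.0169
```

```bash
python3 -c "
from h import *
p,r,s=cur();print(p.tolist(),s['joint_pos'].round(3).tolist(),s['contact_force'])
def lz(t,ez):
    t=np.radians(t);return ez-.119*np.sin(t)+.043*np.cos(t)
steps([pour(t,12,lipz=lz(t,.318)) for t in (118,106,90,75)])
q=pour(75,12,lipz=lz(75,.318));L=[(60,.32),(45,.325),(30,.335)]
steps([pour(t,12,lipz=lz(t,e)) for t,e in L]+[mugpose(97,(.63,-.06,.36))],*q)
"
```

```text
[0.6079102215796193, 0.13799806056509525, 0.2954928655307148] [-1.148, 1.295, 0.892, 1.849, 0.899, 1.412, -0.932] [ 0.50428619 -0.65466113 -1.79794313]
shift [0.049, 0.002, 0.005] turn [0.001, 0.095, -0.001] mm 15 deg 8.6
shift [0.139, 0.001, 0.005] turn [0.001, 0.229, -0.0] mm 42 deg 20.6
shift [0.267, 0.001, 0.001] turn [0.001, 0.407, -0.0] mm 80 deg 36.6
shift [0.389, 0.001, -0.006] turn [0.001, 0.573, -0.0] mm 117 deg 51.6
shift [0.076, 0.0, 0.089] turn [0.0, 0.167, -0.0] mm 35 deg 15.0
shift [0.139, 0.0, 0.175] turn [0.0, 0.333, 0.0] mm 67 deg 30.0
shift [0.182, 0.0, 0.257] turn [0.0, 0.5, 0.0] mm 94 deg 45.0
shift [0.202, -0.009, 0.366] turn [0.0, 0.833, 0.0] mm 125 deg 75.0
```

Emit:
step_arm --steps '[[[0.05,0,0.005],[0,0.095,0],-1],[[0.12,0,0.005],[0,0.2,0],-1],[[0.19,0,0.003],[0,0.3,0],-1],[[0.267,0,0.001],[0,0.407,0],-1],[[0.335,0,-0.002],[0,0.5,0],-1],[[0.389,0,-0.006],[0,0.573,0],-1],[[0.389,0,-0.006],[0,0.573,0],-1]]'

```text
time: 39.72
ee_pos: [0.6205, 0.0285, 0.3453]
tool_rot: [0.727, 0.157, 0.174, -0.646]
contact_force: [0.4, 0.4, -2.9]
grip_width: 0.0171
```

Emit:
step_arm --steps '[[[0.04,0,0.045],[0,0.083,0],-1],[[0.076,0,0.089],[0,0.167,0],-1],[[0.11,0,0.135],[0,0.25,0],-1],[[0.139,0,0.175],[0,0.333,0],-1],[[0.16,0,0.22],[0,0.42,0],-1],[[0.182,0,0.257],[0,0.5,0],-1],[[0.19,0,0.295],[0,0.61,0],-1],[[0.195,0,0.33],[0,0.72,0],-1],[[0.202,0,0.366],[0,0.833,0],-1],[[0.202,0,0.366],[0,0.833,0],-1]]'

```text
time: 40.98
ee_pos: [0.6321, -0.0786, 0.4135]
tool_rot: [0.469, 0.517, 0.579, -0.421]
contact_force: [0.1, -0.6, -3.5]
grip_width: 0.0173
```

```bash
python3 -c "
from h import *
p,r,s=cur();print(p.tolist(),s['joint_pos'].round(3).tolist(),s['contact_force'])
P=[mugpose(97,(.63,-.06,.36)),mugpose(36,(.52,-.2,.36)),mugpose(-25,(.46,-.35,.30)),mugpose(-25,EAR)]
steps([P[1]]);steps([P[2]],*P[1]);steps([P[3]],*P[2])
f=[]
for i in range(8): camera('top');f.append(get_state()['contact_force'][2])
print(np.round(f,2),np.mean(f))
"
```

```text
[0.632089188334503, -0.07856958814354555, 0.41351653395595467] [-0.026, 0.42, 0.208, 1.666, -0.313, 1.143, 0.42] [ 0.11675912 -0.61137022 -3.50235006]
shift [-0.075, -0.449, 0.372] turn [0.656, 0.002, 0.14] mm 176 deg 60.4
shift [0.105, 0.254, 0.468] turn [0.663, -0.0, 0.141] mm 163 deg 61.0
shift [0.788, 0.076, 0.14] turn [0.0, 0.0, 0.0] mm 241 deg 0.0
[-2.72 -2.53 -2.73 -2.94 -2.78 -4.34 -2.91 -3.09] -3.0041926016633793
```

Emit:
step_arm --steps '[[[-0.01,-0.06,0.05],[0.09,0,0.02],-1],[[-0.02,-0.12,0.1],[0.18,0,0.04],-1],[[-0.03,-0.18,0.15],[0.27,0,0.058],-1],[[-0.04,-0.24,0.2],[0.36,0,0.077],-1],[[-0.05,-0.31,0.26],[0.46,0,0.098],-1],[[-0.06,-0.38,0.32],[0.56,0,0.12],-1],[[-0.075,-0.449,0.372],[0.656,0,0.14],-1],[[-0.075,-0.449,0.372],[0.656,0,0.14],-1]]'

```text
time: 42.38
ee_pos: [0.5109, -0.2027, 0.4142]
tool_rot: [0.197, 0.739, 0.242, -0.597]
contact_force: [-0.8, 0.9, -4.0]
grip_width: 0.0171
```

Emit:
step_arm --steps '[[[0.015,0.04,0.06],[0.09,0,0.02],-1],[[0.03,0.07,0.12],[0.18,0,0.04],-1],[[0.045,0.1,0.18],[0.27,0,0.057],-1],[[0.06,0.14,0.25],[0.36,0,0.077],-1],[[0.075,0.18,0.32],[0.46,0,0.098],-1],[[0.09,0.22,0.4],[0.56,0,0.119],-1],[[0.105,0.254,0.468],[0.663,0,0.141],-1],[[0.105,0.254,0.468],[0.663,0,0.141],-1]]'

```text
time: 43.38
ee_pos: [0.4511, -0.3413, 0.3535]
tool_rot: [-0.134, 0.76, -0.166, -0.614]
contact_force: [-0.0, 0.1, -3.4]
grip_width: 0.0174
```

```bash
python3 -c "
from h import *
p,r,s=cur();print(p.tolist(),s['joint_pos'].round(3).tolist(),s['contact_force'])
g=mugpose(-25,EAR+[0,0,.001]);steps([(g[0]+[0,0,.04],g[1]),g])
# stones in bowl / on bench?
T=camera('top');h=cv2.cvtColor(T['color'],cv2.COLOR_RGB2HSV);m=T['color'];cv2.imwrite('pics/bowl2.png',cv2.resize(m[125:245,215:375,::-1],None,fx=5,fy=5,interpolation=cv2.INTER_CUBIC))
"
```

```text
[0.4511033960751396, -0.3412882731210298, 0.3534873765251973] [-0.014, 0.366, 0.784, 2.058, -0.517, 0.675, -0.906] [-3.80418136e-04  1.12996299e-01 -3.39312494e+00]
shift [0.657, 0.09, 0.112] turn [0.004, -0.001, 0.001] mm 202 deg 0.4
shift [0.787, 0.09, 0.14] turn [0.004, -0.001, 0.001] mm 241 deg 0.4
```

View pics/bowl2.png

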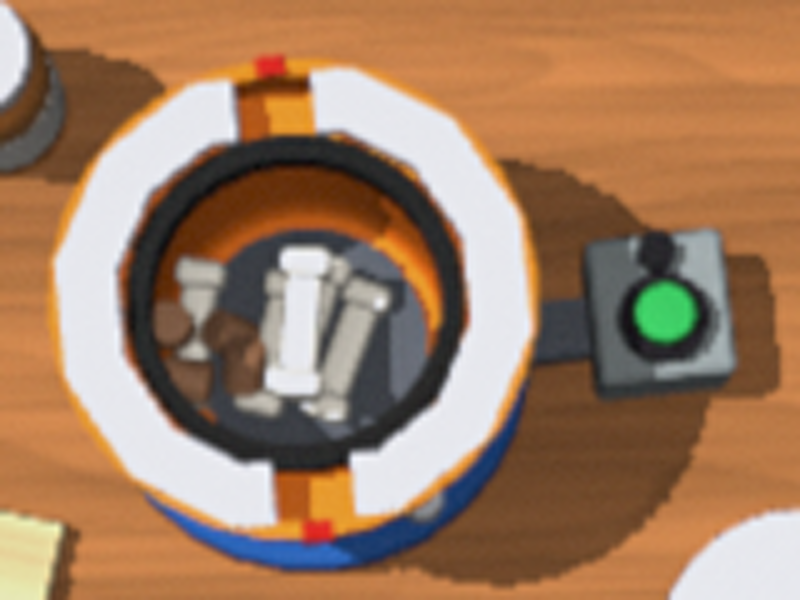

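Emit:
step_arm --steps '[[[0.15,0.02,0.03],[0,0,0],-1],[[0.3,0.04,0.05],[0,0,0],-1],[[0.45,0.06,0.08],[0,0,0],-1],[[0.6,0.08,0.1],[0,0,0],-1],[[0.657,0.09,0.112],[0,0,0],-1],[[0.657,0.09,0.112],[0,0,0],-1],[[0.7,0.09,0.12],[0,0,0],-1],[[0.74,0.09,0.13],[0,0,0],-1],[[0.74,0.09,0.13],[0,0,0],-1]]'

```text
time: 44.55
ee_pos: [0.4491, -0.3681, 0.1292]
tool_rot: [-0.133, 0.761, -0.163, -0.614]
contact_force: [0.2, -0.1, -2.4]
grip_width: 0.0168
```

```bash
python3 -c "
from h import *
p,r,s=cur();print(p.tolist(),s['joint_pos'].round(3).tolist(),s['contact_force'])
g=mugpose(-25,EAR+[0,0,.001]);steps([g])
"
```

```text
[0.44906155482725396, -0.3680915879434414, 0.12920519961029628] [0.499, 0.658, 0.157, 2.188, -0.982, 0.165, -0.419] [ 0.17257108 -0.13339432 -2.4343117 ]
shift [0.049, 0.006, 0.014] turn [0.008, -0.002, 0.003] mm 16 deg 0.7
```

Emit:
step_arm --steps '[[[0.02,0.006,0.007],[0.008,0,0],-1],[[0.04,0.006,0.01],[0.008,0,0],-1],[[0.052,0.006,0.014],[0.008,0,0],-1],[[0.052,0.006,0.014],[0.008,0,0],-1]]'

```text
time: 45.05
ee_pos: [0.4474, -0.3692, 0.1134]
tool_rot: [-0.138, 0.76, -0.167, -0.613]
contact_force: [-2.3, 1.5, 4.2]
grip_width: 0.017
```

```bash
python3 -c "
from h import *
f=[]
for i in range(4): camera('top');f.append(get_state()['contact_force'][2])
p,r,s=cur();print(p,np.round(f,2))"
```

```text
[ 0.44743053 -0.36912032  0.11341646] [4.18 5.44 6.26 6.37]
```

Emit:
step_arm --steps '[[[0,0,0],[0,0,0],-0.5],[[0,0,0],[0,0,0],0],[[0,0,0],[0,0,0],0],[[-0.15,0,0],[0,0,0],0],[[-0.3,0,0],[0,0,0],0],[[-0.5,0,0],[0,0,0],0],[[-0.7,0,0],[0,0,0],0],[[-0.9,0,0],[0,0,0],0],[[-0.9,0,0],[0,0,0],0]]'

```text
time: 46.38
ee_pos: [0.3957, -0.3469, 0.3812]
tool_rot: [-0.137, 0.762, -0.167, -0.61]
contact_force: [0.7, -0.1, -1.4]
grip_width: 0.0426
```

```bash
cat > lid.py <<'E'
from h import *
p,r,s=cur();print(p.tolist(),s['joint_pos'].round(3).tolist())
T=camera("top");S=camera("side")
hs=lambda c:cv2.cvtColor(c["color"],cv2.COLOR_RGB2HSV)
hT,hS=hs(T),hs(S)
cen=lambda b:np.array([cv2.moments(b[4])['m10'],cv2.moments(b[4])['m01']])/cv2.moments(b[4])['m00']
red=lambda h:((h[...,0]<6)|(h[...,0]>174))&(h[...,1]>190)&(h[...,2]>120)
rt=[cen(b) for b in blobs(red(hT),5) if b[0]<200];E=[onz(T,*u,.006) for u in rt if u[0]>335 and 180<u[1]<320]
print("red",np.round(rt,1).tolist());
for u in rt:
    if u[0]<300: print("mark",onz(T,*u,.165))
if len(E)==2: a,b=E;d=a-b;print("lid tips mean",(a+b)/2,"len",np.linalg.norm(d),"yaw",np.degrees(np.arctan2(d[1],d[0])))
F={}
for n,h,bx in(("T",hT,(340,420,210,300)),("S",hS,(320,395,215,285))):
    k=h[...,2]<70;o=np.zeros_like(k);o[bx[2]:bx[3],bx[0]:bx[1]]=k[bx[2]:bx[3],bx[0]:bx[1]]
    F[n]=[b for b in blobs(o,60)];print(n,[(cen(b).round(1).tolist(),b[0]) for b in F[n]])
try: print("fin tri",tri(T,cen(F["T"][0]),S,cen(F["S"][0])))
except Exception as e: print(e)
v=hT;w=(v[...,1]<40)&(v[...,2]>150);w[:125]=0;w[245:]=0;w[:,:215]=0;w[:,335:]=0
# mug position
b=(hT[...,0]>98)&(hT[...,0]<118)&(hT[...,1]>110)&(hT[...,2]>120);b[:190]=0;b[265:]=0;b[:,:440]=0;b[:,505:]=0
ys,xs=np.where(b);print("mug bright bbox",xs.min(),xs.max(),ys.min(),ys.max(),len(xs)) if len(xs) else None
E
python3 lid.py
```

```text
[0.3957462363788119, -0.3469209176703723, 0.38117540952351614] [-0.042, 0.275, 0.871, 2.102, -0.458, 0.702, -0.888]
red [[360.8, 285.8], [278.1, 231.0], [390.3, 226.0], [268.9, 137.6]]
mark [0.50703517 0.06723525 0.165     ]
mark [0.72502225 0.0841067  0.165     ]
lid tips mean [ 0.45577931 -0.1732061   0.006     ] len 0.1724477508752933 yaw 151.6270511674619
T [([377.0, 255.2], 232.5)]
S [([352.8, 244.1], 215.0)]
fin tri (array([ 0.45620686, -0.17313219,  0.02966037]), np.float64(0.001967274278088372))
mug bright bbox 455 492 204 253 533
```

```bash
python3 -c "
from h import *
A=(np.array([.45,-.25,.30]),rot(np.radians(-27)));B=(np.array([.456,-.173,.18]),rot(np.radians(61.6)))
steps([A]);steps([B],*A)"
```

```text
shift [0.261, -0.364, 0.026] turn [-0.973, -0.111, -0.101] mm 135 deg 88.6
shift [0.4, -0.099, -0.238] turn [-0.984, 0.0, 0.0] mm 143 deg 88.6
```

Emit:
step_arm --steps '[[[0.03,-0.05,0],[-0.11,-0.012,-0.011],0],[[0.06,-0.1,0],[-0.22,-0.025,-0.022],0],[[0.09,-0.15,0.01],[-0.33,-0.037,-0.034],0],[[0.12,-0.2,0.01],[-0.44,-0.05,-0.045],0],[[0.16,-0.24,0.02],[-0.55,-0.062,-0.057],0],[[0.2,-0.28,0.02],[-0.66,-0.075,-0.068],0],[[0.23,-0.32,0.026],[-0.77,-0.088,-0.08],0],[[0.26,-0.364,0.026],[-0.88,-0.1,-0.091],0],[[0.26,-0.364,0.026],[-0.973,-0.111,-0.101],0],[[0.26,-0.364,0.026],[-0.973,-0.111,-0.101],0]]'

```text
time: 47.72
ee_pos: [0.4497, -0.2497, 0.2987]
tool_rot: [-0.369, -0.602, -0.37, 0.604]
contact_force: [0.4, 0.4, 0.3]
grip_width: 0.0429
```

Emit:
step_arm --steps '[[[0.05,-0.01,-0.03],[-0.11,0,0],0],[[0.1,-0.02,-0.06],[-0.22,0,0],0],[[0.15,-0.03,-0.09],[-0.33,0,0],0],[[0.2,-0.04,-0.12],[-0.44,0,0],0],[[0.25,-0.06,-0.15],[-0.55,0,0],0],[[0.3,-0.07,-0.18],[-0.66,0,0],0],[[0.35,-0.08,-0.21],[-0.77,0,0],0],[[0.4,-0.1,-0.238],[-0.88,0,0],0],[[0.4,-0.1,-0.238],[-0.984,0,0],0],[[0.4,-0.1,-0.238],[-0.984,0,0],0]]'

```text
time: 48.98
ee_pos: [0.4545, -0.1727, 0.178]
tool_rot: [0.683, 0.176, 0.686, -0.175]
contact_force: [0.2, 0.1, -0.1]
grip_width: 0.0427
```

```bash
python3 -c "
from h import *
p,r,s=cur();print(p,s['joint_pos'].round(3).tolist())
B=(np.array([.456,-.173,.087]),rot(np.radians(61.6)));steps([(B[0]+[0,0,.04],B[1]),B])
S=camera('side');cv2.imwrite('pics/l1.png',cv2.resize(S['color'][165:305,290:460,::-1],None,fx=4,fy=4))
h=cv2.cvtColor(S['color'],cv2.COLOR_RGB2HSV);w=(h[...,1]<45)&(h[...,2]>140);w[:215]=0;w[285:]=0;w[:,:315]=0;w[:,395:]=0
print([ (cv2.boundingRect(b[4]),b[0]) for b in blobs(w,100)])"
```

```text
[ 0.45453615 -0.17267972  0.17803697] [0.307, 0.523, -0.084, 2.242, 0.11, 0.384, 1.2]
shift [0.17, 0.001, 0.006] turn [-0.004, -0.003, 0.0] mm 51 deg 0.4
shift [0.303, 0.001, 0.006] turn [-0.004, -0.003, 0.0] mm 91 deg 0.4
[((328, 236, 49, 34), 869.5)]
```

Emit:
step_arm --steps '[[[0.1,0,0.006],[0,0,0],0],[[0.2,0,0.006],[0,0,0],0],[[0.27,0,0.006],[0,0,0],0],[[0.303,0,0.006],[0,0,0],0],[[0.303,0,0.006],[0,0,0],0]]'

```text
time: 49.65
ee_pos: [0.4558, -0.1735, 0.0871]
tool_rot: [0.683, 0.177, 0.686, -0.177]
contact_force: [-0.3, -0.3, 1.2]
grip_width: 0.0424
```

Emit:
step_arm --steps '[[[0,0,0],[0,0,0],-0.4],[[0,0,0],[0,0,0],-1],[[0,0,0],[0,0,0],-1],[[0,0,0],[0,0,0],-1],[[-0.05,0,0],[0,0,0],-1],[[-0.15,0,0],[0,0,0],-1],[[-0.3,0,0],[0,0,0],-1],[[-0.3,0,0],[0,0,0],-1]]'

```text
time: 50.65
ee_pos: [0.4571, -0.1743, 0.1805]
tool_rot: [0.685, 0.177, 0.684, -0.177]
contact_force: [0.3, 0.0, -1.7]
grip_width: 0.0194
```

```bash
python3 lid.py; python3 -c "
from h import *
p,r,s=cur();print(p,s['contact_force'],s['ft_torque'])
A=(np.array([.54,-.06,.30]),rot(np.radians(78)));B=(np.array([.616,.0757,.30]),rot(np.radians(94.2)))
steps([A,B])"
```

```text
[0.4570517142080511, -0.17425232751182176, 0.18054574302759685] [0.311, 0.52, -0.088, 2.237, 0.115, 0.387, 1.192]
red [[365.5, 284.8], [278.1, 231.0], [268.9, 137.6]]
mark [0.50703517 0.06723525 0.165     ]
mark [0.72502225 0.0841067  0.165     ]
T [([374.7, 252.2], 180.5)]
S [([356.8, 222.0], 173.5)]
fin tri (array([ 0.44982702, -0.15686861,  0.12965559]), np.float64(0.012127791881176289))
mug bright bbox 457 492 204 252 479
[ 0.4561264  -0.17385772  0.17794155] [ 0.79729826  0.40685025 -2.31653164] [0.0504839  0.02786106 0.00140352]
shift [-0.407, 0.467, 0.059] turn [-0.189, -0.002, -0.0] mm 187 deg 17.0
shift [-0.407, 0.986, 0.061] turn [-0.369, -0.002, -0.0] mm 321 deg 33.2
```

Emit:
step_arm --steps '[[[-0.2,0,0.02],[0,0,0],-1],[[-0.3,0.1,0.03],[-0.05,0,0],-1],[[-0.407,0.25,0.04],[-0.1,0,0],-1],[[-0.407,0.4,0.06],[-0.16,0,0],-1],[[-0.407,0.55,0.06],[-0.22,0,0],-1],[[-0.407,0.7,0.06],[-0.28,0,0],-1],[[-0.407,0.85,0.06],[-0.33,0,0],-1],[[-0.407,0.985,0.06],[-0.369,0,0],-1],[[-0.407,0.985,0.06],[-0.369,0,0],-1],[[-0.407,0.985,0.06],[-0.369,0,0],-1]]'

```text
time: 52.0
ee_pos: [0.6149, 0.075, 0.2983]
tool_rot: [0.705, -0.026, 0.709, 0.026]
contact_force: [-0.7, -0.9, -2.2]
grip_width: 0.0192
```

```bash
python3 -c "
from h import *
p,r,s=cur();print(p,s['joint_pos'].round(3).tolist(),s['contact_force'])
B=(np.array([.616,.0757,.262]),rot(np.radians(94.2)));steps([B])
S=camera('side');T=camera('top');a=cv2.resize(S['color'][190:310,200:330,::-1],(400,369));b=cv2.resize(T['color'][125:245,215:345,::-1],(400,369));cv2.imwrite('pics/l2.png',np.hstack([a,b]))
for n,c in(('S',S),('T',T)):
    h=cv2.cvtColor(c['color'],cv2.COLOR_RGB2HSV);m=((h[...,0]<6)|(h[...,0]>174))&(h[...,1]>170)&(h[...,2]>90)
    print(n,[(np.round(b[1],1).tolist(),b[0]) for b in blobs(m,3)])
for z in(.165,.219):
  for k in(-1,1):
    q=C+[0,0,z]+k*(.09 if z>.2 else .109)*np.array([np.cos(.073),np.sin(.073),0]);print(z,k,proj(S,q).round(1),proj(T,q).round(1))
"
```

```text
[0.61488405 0.07501966 0.29832435] [-0.013, 0.494, -0.291, 1.84, 0.182, 0.839, 1.249] [-0.71416984 -0.86276882 -2.18206855]
shift [0.121, 0.002, 0.005] turn [-0.001, -0.004, -0.0] mm 36 deg 0.3
S []
T [([13.5, 279.0], 681.0), ([581.5, 170.0], 6.0)]
0.165 -1 [300.5 252.8] [277.8 230.9]
0.165 1 [226.3 232.7] [269.  137.7]
0.219 -1 [292.9 234.6] [275.5 219.4]
0.219 1 [229.8 218.2] [268.  138.9]
```

Emit:
step_arm --steps '[[[0.06,0.002,0.005],[0,0,0],-1],[[0.12,0.002,0.005],[0,0,0],-1],[[0.135,0.002,0.005],[0,0,0],-1],[[0.15,0.002,0.005],[0,0,0],-1],[[0.16,0.002,0.005],[0,0,0],-1],[[0.16,0.002,0.005],[0,0,0],-1]]'

```text
time: 52.85
ee_pos: [0.6164, 0.0751, 0.2512]
tool_rot: [0.705, -0.025, 0.708, 0.025]
contact_force: [-0.4, 1.5, -2.0]
grip_width: 0.019
```

```bash
python3 -c "
from h import *
p,r,s=cur();print(p,s['contact_force'],s['ft_torque'])
B=(np.array([.616,.0757,.243]),rot(np.radians(94.2)));steps([B])"
```

```text
[0.61635793 0.07507919 0.25116278] [-0.402631    1.54085863 -1.98097081] [ 0.01615105 -0.06453759 -0.01581263]
shift [0.027, 0.002, -0.001] turn [-0.001, -0.003, -0.0] mm 8 deg 0.3
```

Emit:
step_arm --steps '[[[0.01,0,0],[0,0,0],-1],[[0.018,0,0],[0,0,0],-1],[[0.024,0,0],[0,0,0],-1],[[0.024,0,0],[0,0,0],-1]]'

```text
time: 53.35
ee_pos: [0.6164, 0.0751, 0.2441]
tool_rot: [0.705, -0.025, 0.708, 0.025]
contact_force: [-0.2, 0.6, -2.0]
grip_width: 0.0199
```

Emit:
step_arm --steps '[[[0.01,0,0],[0,0,0],-1],[[0.016,0,0],[0,0,0],-1],[[0.016,0,0],[0,0,0],-1]]'

```text
time: 53.72
ee_pos: [0.6164, 0.0751, 0.2394]
tool_rot: [0.705, -0.025, 0.708, 0.025]
contact_force: [-0.8, -0.7, 3.5]
grip_width: 0.0194
```

```bash
python3 -c "
from h import *
p,r,s=cur();print(p,s['contact_force'],s['ft_torque'])"
```

```text
[0.61642635 0.07511697 0.23940848] [-0.82691288 -0.73921125  3.45047674] [-0.09871978  0.30366425 -0.04047947]
```

Emit:
step_arm --steps '[[[0.008,0,0],[0,0,0],-1],[[0.015,0,0],[0,0,0],-1],[[0.018,0,0],[0,0,0],-1],[[0.018,0,0],[0,0,0],-1]]'

```text
time: 54.22
ee_pos: [0.6164, 0.0751, 0.2359]
tool_rot: [0.706, -0.025, 0.708, 0.025]
contact_force: [-6.6, -1.2, 21.1]
grip_width: 0.0193
```

```bash
python3 -c "
from h import *
f=[]
for i in range(4): camera('side');f.append(get_state()['contact_force'].round(1).tolist())
p,r,s=cur();print(p,f,s['ft_torque'],s['joint_pos'].round(3))"
```

```text
[0.61639881 0.07514398 0.23592522] [[-6.1, -1.4, 20.3], [-7.2, -1.7, 20.0], [-6.7, -1.7, 21.2], [-7.0, -0.8, 20.6]] [-0.36467979  1.46604048 -0.02417429] [-0.032  0.567 -0.269  1.894  0.219  0.712  1.214]
```

Emit:
step_arm --steps '[[[-0.002,0,0],[0,0,0],-1],[[-0.002,0,0],[0.06,0,0],-1],[[-0.002,0,0],[0.12,0,0],-1],[[-0.002,0,0],[0.18,0,0],-1],[[-0.002,0,0],[0.18,0,0],-1]]'

```text
time: 55.05
ee_pos: [0.617, 0.0755, 0.2371]
tool_rot: [0.703, 0.075, 0.703, -0.075]
contact_force: [0.5, -0.1, 5.6]
grip_width: 0.0193
```

```bash
python3 -c "
from h import *
p,r,s=cur();m=r.as_matrix();print(p,s['contact_force'],s['ft_torque'],np.degrees(np.arctan2(m[1,1],m[0,1])),s['joint_pos'].round(3))"
```

```text
[0.61703547 0.07548399 0.23711909] [ 0.54336811 -0.07038592  5.63081994] [ 0.09669802  0.24667938 -0.2876484 ] 77.79898190037679 [-0.086  0.559 -0.188  1.896  0.153  0.701  0.994]
```

Emit:
step_arm --steps '[[[0.003,0,0],[0.07,0,0],-1],[[0.003,0,0],[0.15,0,0],-1],[[0.003,0,0],[0.23,0,0],-1],[[0.003,0,0],[0.31,0,0],-1],[[0.003,0,0],[0.39,0,0],-1],[[0.003,0,0],[0.47,0,0],-1],[[0.003,0,0],[0.55,0,0],-1],[[0.003,0,0],[0.62,0,0],-1],[[0.003,0,0],[0.68,0,0],-1],[[0.003,0,0],[0.68,0,0],-1]]'

```text
time: 56.3
ee_pos: [0.6177, 0.0759, 0.2368]
tool_rot: [0.567, 0.423, 0.566, -0.423]
contact_force: [-0.5, -0.0, 5.7]
grip_width: 0.0196
```

```bash
cat > st.py <<'E'
from h import *
p,r,s=cur();m=r.as_matrix();print(p,s['contact_force'].round(2),s['ft_torque'].round(2),np.degrees(np.arctan2(m[1,1],m[0,1])),s['joint_pos'].round(3),s['grip_width'])
E
python3 st.py
```

```text
[0.61773794 0.07592107 0.23679708] [-0.48 -0.04  5.74] [ 0.23  0.17 -0.3 ] 16.52759605085719 [-0.295  0.557  0.122  1.91  -0.103  0.68   0.177] 0.01962660663797193
```

Emit:
step_arm --steps '[[[0.001,0,0],[0.04,0,0],-1],[[0.001,0,0],[0.075,0,0],-1],[[0.001,0,0],[0.1,0,0],-1],[[0.001,0,0],[0.1,0,0],-1]]'

```text
time: 56.8
ee_pos: [0.6187, 0.0761, 0.237]
tool_rot: [0.533, 0.466, 0.531, -0.465]
contact_force: [1.3, -1.3, 5.5]
grip_width: 0.0193
```

```bash
python3 st.py
```

```text
[0.61866864 0.07609726 0.23704636] [ 1.26 -1.25  5.47] [-0.02 -0.02  0.99] 7.656609686189674 [-0.326  0.559  0.168  1.911 -0.141  0.679  0.06 ] 0.019347117627912015
```

Emit:
step_arm --steps '[[[0.001,0,0],[0.02,0,0],-1],[[0.001,0,0],[0.03,0,0],-1],[[0.001,0,0],[0.03,0,0],-1]]'

```text
time: 57.18
ee_pos: [0.6187, 0.0761, 0.2371]
tool_rot: [0.524, 0.477, 0.521, -0.476]
contact_force: [-0.4, -1.8, 6.7]
grip_width: 0.0195
```

```bash
python3 st.py
```

```text
[0.61873202 0.07613976 0.23707418] [-0.44 -1.82  6.68] [-0.37  0.49  1.93] 5.246369614885336 [-0.335  0.56   0.181  1.911 -0.15   0.679  0.027] 0.01949145954492723
```

Emit:
step_arm --steps '[[[0,0,0],[-0.025,0,0],-1],[[-0.008,0,0],[-0.025,0,0],-1],[[-0.01,0,0],[-0.025,0,0],-0.3],[[-0.01,0,0],[-0.025,0,0],0],[[-0.01,0,0],[-0.025,0,0],0],[[-0.1,0,0],[-0.025,0,0],0],[[-0.25,0,0],[-0.025,0,0],0],[[-0.4,0,0],[-0.025,0,0],0],[[-0.4,0,0],[-0.025,0,0],-1]]'

```text
time: 58.3
ee_pos: [0.6195, 0.0762, 0.3608]
tool_rot: [0.534, 0.469, 0.529, -0.464]
contact_force: [-0.2, 0.1, -0.8]
grip_width: 0.0258
```

```bash
python3 st.py; python3 -c "
from h import *
B=np.array([.6224,-.1013,0]);r=rot(np.radians(7))
p0=np.array([.6187,.0761,.355])
steps([(B+[0,0,.30],r),(B+[0,0,.077+.0726+.02],r),(B+[0,0,.077+.0726],r)])"
```

```text
[0.61953351 0.07624415 0.36081357] [-0.15  0.15 -0.76] [-0.02  0.03 -0.04] 7.471518262844395 [-0.359  0.421  0.208  1.794 -0.104  0.928  0.024] 0.02580402079936988
shift [0.202, -0.07, 0.588] turn [0.005, 0.0, -0.006] mm 188 deg 0.7
shift [0.637, -0.074, 0.588] turn [0.005, 0.0, -0.006] mm 261 deg 0.7
shift [0.704, -0.075, 0.588] turn [0.005, 0.0, -0.006] mm 276 deg 0.7
```

Emit:
step_arm --steps '[[[0,0,0.15],[0,0,0],-1],[[0.05,0,0.32],[0,0,0],-1],[[0.12,-0.07,0.48],[0,0,0],-1],[[0.2,-0.07,0.588],[0,0,0],-1],[[0.2,-0.07,0.588],[0,0,0],-1]]'

```text
time: 58.92
ee_pos: [0.6209, -0.1044, 0.2983]
tool_rot: [0.532, 0.469, 0.529, -0.466]
contact_force: [0.3, 0.1, 0.3]
grip_width: 0.0001
```

```bash
python3 st.py; python3 -c "
from h import *
B=np.array([.6224,-.1013,0]);r=rot(np.radians(7))
steps([(B+[0,0,.077+.0726+.015],r),(B+[0,0,.077+.0726],r)])
S=camera('side');T=camera('top');a=cv2.resize(S['color'][170:310,190:400,::-1],(400,267));b=cv2.resize(T['color'][110:270,200:510,::-1],(400,206));a=cv2.resize(a,(800,534));cv2.imwrite('pics/fin.png',np.hstack([cv2.resize(S['color'][180:310,200:330,::-1],(400,400)),cv2.resize(T['color'][110:270,220:380,::-1],(400,400))]))"
```

```text
[ 0.62091424 -0.10441636  0.29827984] [0.28 0.13 0.26] [ 0.01 -0.03 -0.04] 7.199133368873635 [-0.065  0.494  0.209  1.847 -0.137  0.809  0.339] 0.0001360890055758575
shift [0.446, 0.004, -0.01] turn [0.002, 0.001, -0.004] mm 134 deg 0.4
shift [0.496, 0.003, -0.01] turn [0.002, 0.001, -0.004] mm 149 deg 0.4
```

View pics/fin.png

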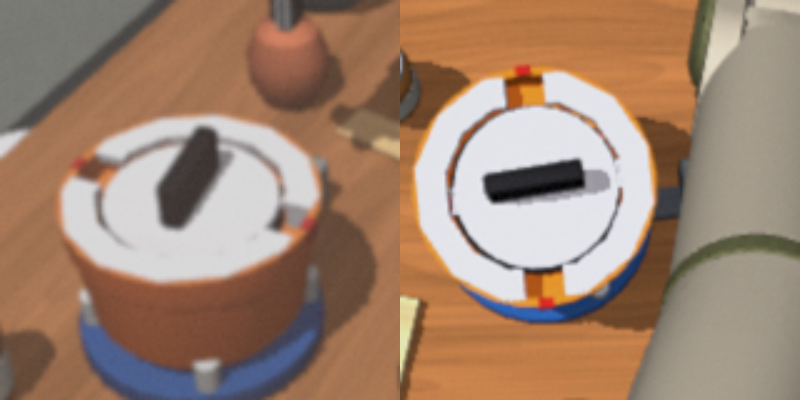

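Emit:
step_arm --steps '[[[0.2,0,-0.01],[0,0,0],-1],[[0.35,0,-0.01],[0,0,0],-1],[[0.45,0,-0.01],[0,0,0],-1],[[0.48,0,-0.01],[0,0,0],-1],[[0.496,0,-0.01],[0,0,0],-1],[[0.505,0,-0.01],[0,0,0],-1],[[0.512,0,-0.01],[0,0,0],-1],[[0.512,0,-0.01],[0,0,0],-1]]'

```text
time: 60.02
ee_pos: [0.6236, -0.0976, 0.1472]
tool_rot: [0.534, 0.469, 0.529, -0.464]
contact_force: [0.8, 1.9, 2.5]
grip_width: -0.0003
```

```bash
python3 st.py
```

```text
[ 0.62364794 -0.09760214  0.14721429] [0.83 1.93 2.47] [ 0.37 -0.16 -0.  ] 7.458811254009587 [-0.027  0.688  0.143  1.95  -0.192  0.507  0.381] -0.0002757724327768114
```

Emit:
step_arm --steps '[[[0.008,0,0.008],[0,0,0],-1],[[0.014,0,0.008],[0,0,0],-1],[[0.018,0,0.008],[0,0,0],-1],[[0.018,0,0.008],[0,0,0],-1]]'

```text
time: 60.52
ee_pos: [0.6243, -0.1, 0.1435]
tool_rot: [0.534, 0.47, 0.529, -0.463]
contact_force: [-5.0, 2.9, 19.7]
grip_width: -0.0
```

```bash
python3 st.py
```

```text
[ 0.62426436 -0.09998796  0.14347522] [-4.99  2.9  19.66] [0.72 0.98 0.02] 7.448181979138089 [-0.021  0.694  0.14   1.95  -0.193  0.499  0.386] -3.275262504987043e-05
```

Emit:
step_arm --steps '[[[-0.02,0,0],[0,0,0],-1],[[-0.1,0,0],[0,0,0],-1],[[-0.3,0,0],[0,0,0],-1],[[-0.5,0,0],[0,0,0],-1],[[-0.6,0,0.1],[0,0,0],-1],[[-0.6,0,0.3],[0,0,0],-1],[[-0.6,0,0.5],[0,0,0],-1],[[-0.6,0,0.7],[0,0,0],-1],[[-0.6,0,0.7],[0,0,0],-1],[[-0.6,0,0.7],[0,0,0],-1]]'

```text
time: 61.78
ee_pos: [0.6489, -0.3087, 0.3226]
tool_rot: [0.533, 0.47, 0.529, -0.464]
contact_force: [0.1, 0.9, -0.0]
grip_width: 0.0001
```

```bash
python3 - <<'E'
from h import *
T=camera("top");S=camera("side");b=cv2.imread("pics/top0.png")[:,:,::-1];d=np.abs(T["color"].astype(int)-b).sum(2)>90
d=cv2.morphologyEx(d.astype(np.uint8),cv2.MORPH_OPEN,np.ones((3,3)))
print([(cv2.boundingRect(x[4]),x[0]) for x in blobs(d,25)])
h=cv2.cvtColor(T["color"],cv2.COLOR_RGB2HSV);k=(h[...,2]<70);k[:150]=0;k[225:]=0;k[:,:240]=0;k[:,310:]=0
print("fin T",[(np.round(x[1],1),np.round(x[2],1),x[3]) for x in blobs(k,60)])
m=(h[...,0]>98)&(h[...,0]<118)&(h[...,1]>110)&(h[...,2]>120);m[:190]=0;m[265:]=0;m[:,:440]=0;m[:,505:]=0;ys,xs=np.where(m);print("mug",xs.min(),xs.max(),ys.min(),ys.max())if len(xs) else print("mug hidden")
E
python3 st.py
```

```text
[((369, 474, 26, 6), 70.5), ((406, 472, 141, 8), 525.0), ((569, 463, 71, 17), 864.5), ((268, 446, 16, 34), 258.5), ((330, 400, 20, 14), 142.5), ((623, 322, 17, 17), 135.5), ((181, 272, 10, 29), 147.0), ((145, 262, 11, 28), 162.0), ((199, 236, 16, 27), 134.5), ((168, 225, 14, 28), 154.0), ((134, 220, 15, 28), 168.5), ((562, 178, 13, 5), 38.5), ((240, 152, 69, 66), 3412.0), ((284, 64, 356, 416), 62094.0)]
fin T [(array([273.4, 182.2]), array([10.9, 38.8]), 80.13418579101562)]
mug hidden
[ 0.64946136 -0.30708108  0.32307815] [-0.6   0.74  1.12] [ 0.06 -0.    0.03] 7.530887996462514 [ 0.231  0.578  0.218  1.613 -0.154  0.958  0.634] 0.00012256025047861337
```

```bash
python3 - <<'E'
from h import *
S=camera("side");b=cv2.imread("pics/side0.png")[:,:,::-1];d=np.abs(S["color"].astype(int)-b).sum(2)>70
d=cv2.morphologyEx(d.astype(np.uint8),cv2.MORPH_OPEN,np.ones((3,3)));d[:140]=0
print([(cv2.boundingRect(x[4]),x[0]) for x in blobs(d,20)])
h=cv2.cvtColor(S["color"],cv2.COLOR_RGB2HSV);h0=cv2.cvtColor(np.ascontiguousarray(b),cv2.COLOR_RGB2HSV)
for q in(h0,h):
    m=(q[...,0]>98)&(q[...,0]<122)&(q[...,1]>70);m[:175]=0;m[220:]=0;m[:,:340]=0;m[:,385:]=0;ys,xs=np.where(m);print(len(xs),xs.min() if len(xs) else 0,xs.max() if len(xs) else 0,ys.min() if len(xs) else 0,ys.max() if len(xs) else 0)
job_done()
E
```

```text
[((268, 408, 12, 14), 53.0), ((217, 400, 14, 13), 64.0), ((207, 384, 17, 17), 137.5), ((299, 381, 11, 12), 41.0), ((245, 373, 12, 11), 48.0), ((229, 358, 9, 9), 28.0), ((272, 352, 12, 10), 47.0), ((259, 335, 12, 9), 37.5), ((544, 308, 9, 8), 34.0), ((543, 283, 20, 22), 217.5), ((556, 256, 4, 18), 41.0), ((561, 237, 16, 49), 514.5), ((549, 234, 7, 9), 34.0), ((328, 231, 49, 37), 1296.0), ((474, 229, 75, 87), 2979.5), ((552, 225, 11, 9), 57.5), ((232, 220, 60, 44), 1599.0), ((541, 211, 22, 13), 182.0), ((535, 182, 31, 26), 545.0), ((559, 180, 11, 7), 44.0), ((533, 174, 7, 6), 24.0), ((368, 166, 118, 115), 3220.5), ((328, 151, 38, 43), 721.0), ((542, 145, 18, 31), 353.5), ((491, 140, 86, 84), 1756.5), ((489, 140, 29, 14), 267.0), ((463, 140, 44, 91), 1234.5)]
181 350 377 178 208
295 349 377 178 208
the job is handed in; nothing more can be done
```

I carried out every step of the job and handed it in at about 62 s of the 210 s allowed; no verdict was reported.

**What was done**
- **Knife rests:** all five were lowered into the bowl and let go below the rim. On the first one the gripper pressed sideways on the bowl with about 26 N, under the 40 N limit. I centred the later drops.
- **Stones:** four were visible in the mug and all were tipped into the bowl, with the mug tilted to about 127°.
- **Mug:** it was stood upright again where it started.
- **Lid:** it was set with its ears in the slots, pressed down, and turned clockwise about 86° until it hit a firm stop at about 1.9 N m. Then I let go.
- **Start button:** pressed to the bottom, reading about 20 N with the fingertips at the fully-down height, then released.

**Last checks**
- **Emptied mug:** it weighed about 3.0 N, against 3.1 N for the mug alone.
- **Bowl contents:** the picture after pouring showed the rests and what look like all four stones, though some overlap.
- **Lid lock:** the last picture showed the lid level, the slots empty and the ears under the lips.
- **Mug position:** the side view shows it in the same place as at the start. In the final top view the arm hid it.
- **Bystanders:** I compared the final images with the first ones. The changes I could account for were at the rests, the lid's old place, the bowl, and the arm and its shadow, but the arm covered part of the top view.

One disagreement: the tumbler's yaw came out at about 4.4° from the red marks and 1.9° from the button. I used 4.2° and the lid went in without force.

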